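# Raise the spatter screen to its stops and bolt it up

## Robot

A 6-joint arm with a two-finger parallel gripper is mounted at the origin on the work surface. World frame = base frame: x ahead of the robot, y to its left, z up, the work surface at z = 0. Lengths are in mm, angles in rad, forces in N, time in s.
With the tool pointing down it reaches from about 275 to 1000 mm from the base axis. Payload 8.4 kg.
Tool frame: the origin (TCP) lies on the mounting face of the last link; the fingertips stand 173 mm ahead of it and the grasp point (between the pads) lies 155 mm ahead of it; z points along the fingers, y is the direction in which the jaws open and shut (so a half turn about z gives the same grasp; the last joint's range is limited). The gripper opens to 85 mm and grips with 20 to 120 N. Pads are 22 mm wide; open, the fingers measure 114 mm over their backs; the gripper's body (76 mm by 85 mm) begins 54 mm behind the grasp point. The pads swing forward as they close: fully open they stand 13 mm farther back than shut.
Start: joints at [1.108, 0.353, 1.633, -0, 1.155, -0.002], TCP at [277.915, 559.815, 404.681] pointing down, gripper open.
Joint ranges: [-2.63, 2.63], [-0.92, 2.1], [0.06, 2.66], [-1.3, 4.44], [0, 2.69], [-3.02, 3.02]. Speed limits (rad/s): [2.22, 2.22, 2.79, 3.14, 3.14, 3.14].

## Interface

Orientations are given as [roll, pitch, yaw] about the fixed x, y, z axes, in that order (R = Rz(yaw) Ry(pitch) Rx(roll)).
In Python, from rig import r, grab_frame, spotter gives the robot as it stands.
- The arm moves only by the tool apply_moves, never from a script. Its argument "motion" is text: rows parted by semicolons, each of 5 numbers parted by spaces: the opening, from -1 (shut) to 1 (fully open), then the shift along the tool's x, y, z as a fraction of full scale, then the turn about the tool's z as a fraction of full scale. In form: hand x y z twist; .... A call has 1 to 20 rows; each row is the pose to reach, as a shift and turn from the pose commanded when the call began, along the tool's axes at that moment, turning the shorter way round; what a row does not reach only later rows make up. Full scale, the value 1, is 1 m for a shift and pi rad for a turn. A row lasts 1/12 s, in which the tool goes at most 41.7 mm and 7.16 degrees, less where a joint would pass 70% of its speed; a pose out of reach is approached as far as the arm can. A call with a number of a shift or a turn outside -1 to 1 is refused whole. A call with a gripper value outside its range is refused whole. The fingers move at their own pace and stop on an object; "squeeze" is the grip in N (left out, the last holds). Time passes only in rows, so rows that repeat a pose let the fingers close. It gives the time, the measured TCP pose, the force and the opening at its end, in the units of the state.
- r.sense(): the state, without advancing time (a new reading comes with each control period).
- grab_frame(name): name is "scene" or "top"; returns a dict with "img" (480x640x3 uint8, red, green, blue), "fx", "fy", "cx", "cy" (pixels), "dist_coeffs" ([k1, k2, p1, p2, k3] as OpenCV has them; the pictures are not rectified), "R" (3x3) and "t" (3): a world point X has camera coordinates R X + t. Camera axes: x right, y down, z forward; pixel columns grow to the right and rows downward; lengths in mm; the calibration is good to about 2 mm. A picture is of the moment at which its call begins. There is no depth.
- r.sign_off(): hands the job in, once; it reports no verdict.
Trained networks look in the newest picture that a camera, given by its name, has taken for a name from the list of things; names that differ only in an ending like _2 or _b are one class to them, and where a whole thing is asked for, a point or a joint stands for the part that bears it (a point fixed in the world has none). Each returns a list of dicts, best first, with "conf" (0 to 1); they miss things now and then, are a little off and sometimes report something else, mostly with a low value. They report only what shows in the picture. A call takes as long as a camera call.
- spotter.boxes_of(query, camera): "point" ([x, y, z] in mm, in world coordinates, good to about 4 mm: the middle of the surface that is visible of it).
- spotter.place_of(query, camera): "point" ([x, y, z] in mm, in world coordinates, good to about 4 mm: a listed point, or the origin of a listed thing).
The state is a dict: "clock": time; "qpos": joint angles; "qvel": joint speeds; "joint_efforts": joint torques, N m; "eef_pos": TCP position; "tcp_rot": TCP orientation; "contact_force": force on the tool from outside, world axes, zero at the start; "wrist_torque": the same for the moment, N m; "opening": opening from 0.0 (shut) to 1.0 (fully open).
Only numpy, scipy, OpenCV 4.12 (cv2) and the standard library are available. Lean on these libraries where they do the work, as an engineer would, in place of code of your own. Each camera call takes 0.05 s, during which the arm holds its last target.

## Task

Push the glass spatter screen in front of the stove up by the lip along its bottom edge until it comes up against its stop collars, and press it home there firmly for a moment, but without ramming it. Then slide the stay bolt on the left post all the way in under the raised lip so that the screen is kept up, leave the utensils around it where they are, and take the hand away.

Things in the scene. Friction and masses are not known exactly. Their poses are not given: they have to be found in the camera images.
- screen_frame: Fixed upright frame: two aluminium posts (30 x 30 mm, 370 tall, centres at y = +175 and -175 mm), top bar above, dark feet 130 long in x. Origin: on the counter midway between the posts. x points away from the robot to the stove, y along the screen to the left post (the one with the bolt), z up. A stop collar sits on each post, clamped 320 to 360 mm high; their height varies and is not measured.
- shutter: The sliding glass screen, 300 wide, 130 mm high, frame's axes. Origin: middle of the front lower edge of its bottom lip, at x = -45, y = 0 mm of the frame. The lip is a level slab 10 thick, 300 wide (y), reaching 57 mm back from the origin; glass 45 mm behind it. At the start the underside is 85 to 136 mm up. Nearly balanced: stays where left, runs up with 2 to 6 N; never push it with over 25 N.
- horn (a point): Top of the screen's left horn (a tab on the front of the left post, 130 mm above the lip's underside), which meets the collar's rubber pad. It meets it when the lip's underside is 193 to 209 mm above the counter (to be felt). The stop is firm, about 6 N per mm. Press home at rest with 12 to 18 N contact force (10 is the least) for half a second. Tilted fingers bear on the lip's front edge.
- stay_bolt: Steel rod 12 mm thick, sliding along the frame's y through a block on the front of the left post (block: x to -42, y 160 to 190, z 168 to 200 mm), with a 12 mm pin that sticks out 47 mm to the robot, ending in an 18 mm ball. Origin: the ball's centre. Drawn out it is at x = -75.5, y = 229 to 235, z = 184 mm of the frame. Push the pin from its left; 2 to 3 N slides it, never over 25 N.
- bolt_home (a point): Fixed point on the frame (x = -75.5, y = 199, z = 184 mm) where the ball's centre is when the bolt is fully in, against a hard end: 30 to 36 mm to the right (-y of the frame) of its drawn-out place. The rod's tip is then 26 mm under the lip. The rod's top is 190 mm above the counter, so the lip must be above that first.
- bowl: Small wooden bowl, 110 mm across, 45 mm high, on the counter right of the screen; origin under its middle. To be left alone.
- bottle: Empty green glass bottle, 68 mm thick, 200 mm tall, upright on the counter right of the screen; origin under its middle. To be left alone.
- lighter: Black push-button spark lighter lying on the counter in front of and left of the screen, 230 mm long along its x, 26 mm wide, 24 mm high; origin under the middle of its handle. To be left alone.
- turner: Steel flat turner lying on the counter to the left, 275 mm long along its x, 70 mm wide; origin on the underside of its handle, near its middle. To be left alone.

How it is judged:
By the outcome, as a careful person would: the job done as asked, in the order asked, and still so for the second after the job is handed in, with the robot touching nothing.
It also fails if it takes over 67 s, if anything falls off the work surface, if the arm or the gripper's body presses on something with over 40 N, if the wrist force passes 120 N, or if a joint passes its speed limit or range.

## Working session

There is one attempt and no reset: what is moved stays moved. The work goes in short steps, Python scripts to look and compute and a tool call to move; the robot and the scene stay as the last step left them, time stands still between calls to the robot, and variables do not carry over. Pictures are saved under pics/ and viewed, and the job is handed in when it is done.

Besides the shell and the picture viewer there is one more tool, called by a JSON object that holds its "op" and its "data". apply_moves: Moves the arm, as the interface text tells. Its arguments: {"type":"object","properties":{"motion":{"type":"string"},"squeeze":{"type":"number"}},"required":["motion"]}

```bash
ls; mkdir -p pics
python3 - <<'E'
from rig import r, grab_frame, spotter
import cv2
print(r.sense())
for c in ["scene","top"]:
    f=grab_frame(c); cv2.imwrite(f"pics/{c}0.png",f["img"][:,:,::-1])
    print(c,f["fx"],f["fy"],f["cx"],f["cy"],f["dist_coeffs"],f["R"],f["t"])
    for n in ["screen_frame","shutter","horn","stay_bolt","bolt_home","bowl","bottle","lighter","turner"]:
        for k in ("place_of",):
            try: print(c,n,[( [round(float(v)) for v in d["point"]],round(d["conf"],2)) for d in getattr(spotter,k)(n,c)[:3]])
            except Exception as e: print(n,e)
print(r.sense()["clock"])
E
```

```text
pics
{'clock': 0.0, 'qpos': array([ 1.10763735e+00,  3.53599535e-01,  1.63412833e+00,  6.57023911e-06,
        1.15518092e+00, -2.39886258e-03]), 'qvel': array([ 0.00064078,  0.00177802, -0.0006596 ,  0.00054903, -0.00123326,
       -0.00060582]), 'joint_efforts': array([-4.62963126e-04, -6.05243111e+01, -3.42061365e+01, -9.31750105e-05,
        9.40108235e-03, -5.60659078e-05]), 'eef_pos': array([277.78668072, 559.61236994, 403.99436444]), 'tcp_rot': array([-3.14027653e+00, -9.16462056e-06,  2.68082988e+00]), 'contact_force': array([ 0.37380974, -0.57811478, -0.74297462]), 'wrist_torque': array([-0.02766873,  0.01439407,  0.01198322]), 'opening': 0.9953636425469704}
scene 462.7121027642787 462.7121027642787 313.3369791949923 235.54525395030487 [-0.10691222  0.          0.          0.          0.        ] [[ 0.37377905  0.92731363 -0.01945887]
 [ 0.61560547 -0.26371977 -0.7426182 ]
 [-0.69377167  0.26559614 -0.66943227]] [-197.91569538 -214.43929863 1635.54130493]
scene screen_frame [([594, -69, -2], 0.92), ([479, 145, 189], 0.61)]
scene shutter []
scene horn [([534, 97, 246], 0.72),
[... 296 characters left out ...]
7448085756 482.98537448085756 313.0763739635186 251.3413228169818 [-0.06429814  0.          0.          0.          0.        ] [[-0.02227836 -0.9996236   0.01601023]
 [-0.99777821  0.02122578 -0.0631515 ]
 [ 0.0627879  -0.01738157 -0.99787552]] [  16.62566995  547.34868231 1449.12865265]
top screen_frame [([590, -71, 1], 0.82)]
top shutter [([546, -81, 116], 0.57), ([477, 144, 182], 0.33)]
top horn [([539, 91, 256], 0.74)]
top stay_bolt [([546, -78, 118], 0.64), ([479, 142, 184], 0.55)]
top bolt_home [([482, 113, 186], 0.94), ([591, -70, -1], 0.4)]
top bowl [([447, -348, 2], 0.77)]
top bottle [([637, -436, 0], 0.92)]
top lighter [([420, 396, 5], 0.65)]
top turner [([624, 461, 1], 0.86)]
1.0
```

View pics/scene0.png

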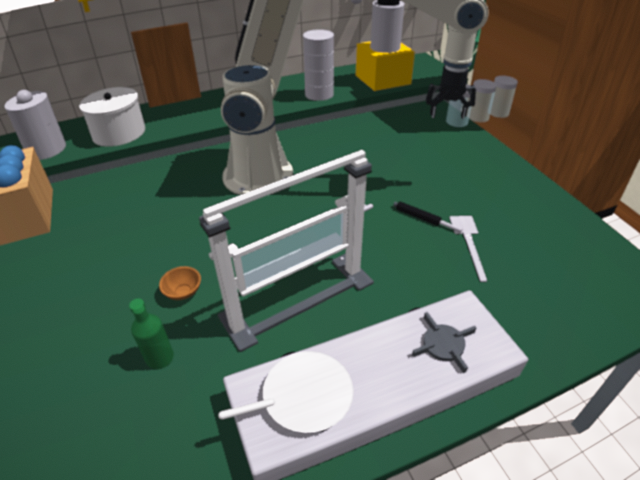

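View pics/top0.png

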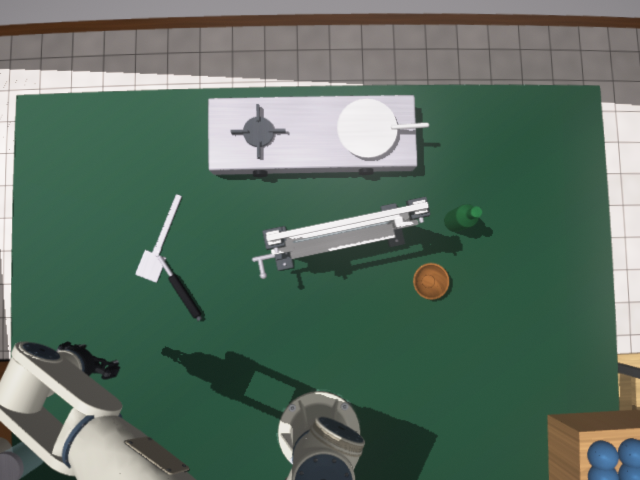

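The tool points straight down and rows only allow twist about its own z. I'll check how the arm behaves at its reach limit, moving upward where the space is free, to see if that tilts the hand.

{"op": "apply_moves", "data": {"motion": "-1 0 0 -0.7 0;-1 0 0 -0.7 0;-1 0 0 -0.7 0;-1 0 0 -0.7 0;-1 0 0 -0.7 0;-1 0 0 -0.7 0;-1 0 0 -0.7 0;-1 0 0 -0.7 0;-1 0 0 -0.7 0;-1 0 0 -0.7 0;-1 0 0 -0.7 0;-1 0 0 -0.7 0;-1 0 0 -0.7 0;-1 0 0 -0.7 0;-1 0 0 -0.7 0;-1 0 0 -0.7 0"}}

```text
clock: 2.33
eef_pos: [255.0, 513.5, 1006.8]
tcp_rot: [-3.027, -0.0, 2.681]
contact_force: [-5.3, -10.7, 4.1]
opening: 0.001
```

Run:
```python
from rig import r
s=r.sense();print(s["qpos"].round(3),s["qvel"].round(3),s["eef_pos"].round(1),s["tcp_rot"].round(3),s["contact_force"])
```

```text
[ 1.107  0.51   0.058  0.     2.689 -0.003] [-3.000e-03 -4.690e-01 -2.500e-02  5.000e-03  2.296e+00 -2.000e-03] [ 255.   513.5 1006.8] [-3.027 -0.     2.681] [ -5.26881713 -10.65485296   4.12733088]
```

{"op": "apply_moves", "data": {"motion": "-1 0 0 0 0;-1 0 0 0 0"}}

```text
clock: 2.5
eef_pos: [249.7, 502.8, 1016.0]
tcp_rot: [-3.042, -0.0, 2.681]
contact_force: [0.7, 0.2, -0.3]
opening: 0.0
```

{"op": "apply_moves", "data": {"motion": "-1 0 0 0.04 0;-1 0 0 0.08 0;-1 0 0 0.12 0;-1 0 0 0.12 0;-1 0 0 0.12 0"}}

```text
clock: 2.92
eef_pos: [244.4, 492.3, 892.0]
tcp_rot: [-3.036, -0.0, 2.681]
contact_force: [-0.1, -0.0, 0.2]
opening: 0.002
```

Run:
```python
from rig import r
s=r.sense();print(s["qpos"].round(3),s["qvel"].round(3),s["eef_pos"].round(1),s["tcp_rot"].round(3),s["contact_force"])
```

```text
[ 1.107  0.206  0.81   0.     2.231 -0.003] [-0.001 -0.336  0.964 -0.    -0.632 -0.001] [244.4 492.3 892. ] [-3.036 -0.     2.681] [-0.13193644 -0.01596978  0.20612615]
```

Run:
```python
import numpy as np
D=[(.35360,1.63413,1.15518,np.hypot(277.787,559.612),403.994),(.510,.058,2.689,np.hypot(255,513.5),1006.8),(.206,.810,2.231,np.hypot(244.4,492.3),892.0)]
A=[];b=[]
for q2,q3,q5,rho,z in D:
    a=q2+q3;s=a+q5
    # unknown a1,h,L2,c,d(offset perp),Lt
    A.append([1,0,np.sin(q2),np.sin(a),np.sin(s)]);b.append(rho)
    A.append([0,1,np.cos(q2),np.cos(a),np.cos(s)]);b.append(z)
x,res,rk,sv=np.linalg.lstsq(np.array(A),np.array(b),rcond=None)
print(x,np.array(A)@x-b,sv)
```

```text
[ -55.08194381 -420.0006722   608.06449258  512.26198955 -459.27914309] [-0.30384137 -1.71600492 -3.11216678 -8.06585444  3.41600815  9.78185936] [3.12874068 2.14111773 0.77214224 0.16401759 0.05908649]
```

{"op": "apply_moves", "data": {"motion": "-1 0 -0.04 -0.01 0;-1 0 -0.08 -0.02 0;-1 0 -0.12 -0.03 0;-1 0 -0.16 -0.04 0;-1 0 -0.2 -0.05 0;-1 0 -0.24 -0.06 0;-1 0 -0.28 -0.07 0;-1 0 -0.3 -0.08 0;-1 0 -0.3 -0.08 0"}}

```text
clock: 3.67
eef_pos: [112.6, 226.7, 1009.4]
tcp_rot: [-3.047, -0.0, 2.681]
contact_force: [-0.1, -0.5, 1.0]
opening: 0.002
```

```bash
cat > st.py <<'E'
from rig import r
import numpy as np,json
def st():
    s=r.sense();print("t",round(s["clock"],2),"q",s["qpos"].round(4).tolist(),"v",s["qvel"].round(2).tolist(),"p",s["eef_pos"].round(1).tolist(),"rot",s["tcp_rot"].round(3).tolist(),"F",s["contact_force"].round(2).tolist(),"op",round(float(s["opening"]),3))
    open("log.txt","a").write(json.dumps([s["qpos"].tolist(),s["eef_pos"].tolist(),s["tcp_rot"].tolist()])+"\n")
    return s
if __name__=="__main__": st()
E
python3 st.py
```

```text
t 3.67 q [1.1041, -0.1897, 0.9286, -0.0003, 2.4972, -0.0061] v [0.0, 0.06, 0.05, -0.0, -0.09, 0.0] p [112.6, 226.7, 1009.4] rot [-3.047, -0.0, 2.681] F [-0.09, -0.48, 1.01] op 0.002
```

{"op": "apply_moves", "data": {"motion": "-1 0 -0.02 -0.04 0;-1 0 -0.04 -0.08 0;-1 0 -0.06 -0.12 0;-1 0 -0.08 -0.16 0;-1 0 -0.1 -0.2 0;-1 0 -0.1 -0.24 0;-1 0 -0.1 -0.24 0;-1 0 -0.1 -0.24 0"}}

```text
clock: 4.33
eef_pos: [87.1, 175.2, 1084.8]
tcp_rot: [-3.071, -0.0, 2.681]
contact_force: [0.1, -0.2, -0.0]
opening: -0.001
```

```bash
python3 st.py
```

```text
t 4.33 q [1.1021, -0.1594, 0.6832, -0.001, 2.6889, -0.0088] v [0.0, -0.02, 0.02, -0.0, -0.0, -0.0] p [87.1, 175.2, 1084.8] rot [-3.071, -0.0, 2.681] F [0.06, -0.16, -0.02] op -0.001
```

{"op": "apply_moves", "data": {"motion": "-1 0 -0.3 -0.6 0;-1 0 -0.3 -0.6 0;-1 0 -0.3 -0.6 0;-1 0 -0.3 -0.6 0;-1 0 -0.3 -0.6 0;-1 0 -0.3 -0.6 0;-1 0 -0.3 -0.6 0;-1 0 -0.3 -0.6 0"}}

```text
clock: 5.0
eef_pos: [53.5, 107.0, 1080.3]
tcp_rot: [-3.108, 0.001, 2.681]
contact_force: [0.0, -0.4, 0.0]
opening: 0.003
```

```bash
python3 st.py
```

```text
t 5.0 q [1.0963, -0.2808, 0.7672, -0.0022, 2.689, -0.0157] v [-0.01, -0.11, 0.12, -0.0, -0.0, -0.01] p [53.5, 107.0, 1080.3] rot [-3.108, 0.001, 2.681] F [0.01, -0.38, 0.03] op 0.003
```

```bash
cat > fk.py <<'E'
import numpy as np,json
from scipy.optimize import least_squares
D=[([1.10763735,.35359953,1.63412833,0,1.15518092,-.0024],[277.787,559.612,403.994]),([1.107,.510,.058,0,2.689,-.003],[255,513.5,1006.8]),([1.107,.206,.810,0,2.231,-.003],[244.4,492.3,892.0])]
for l in open("log.txt"): a=json.loads(l); D.append((a[0],a[1]))
def fk(p,q):
    a1,h,L2,L3,e,Lt=p; q2,q3,q5=q[1],q[2],q[4]; a=q2+q3;s=a+q5
    return np.array([a1+L2*np.sin(q2)+L3*np.sin(a)+e*np.cos(a)+Lt*np.sin(s), h+L2*np.cos(q2)+L3*np.cos(a)-e*np.sin(a)+Lt*np.cos(s)])
def f(p): return np.concatenate([fk(p,q)-[np.hypot(x[0],x[1]),x[2]] for q,x in D]+[ (np.array(p)-[0,300,450,450,0,130])*.002])
if __name__=="__main__":
    s=least_squares(f,[0,300,450,450,0,150]);print(s.x.round(1),s.fun.round(1))
E
python3 fk.py
```

```text
[-1.000e-01  2.931e+02  5.685e+02  4.943e+02  5.870e+01  1.687e+02] [-0.  -0.1  0.1 -0.  -0.1  0.3  0.  -0.1  0.1 -0.  -0.  -0.  -0.  -0.
  0.2  0.1  0.1  0.1]
```

{"op": "apply_moves", "data": {"motion": "-1 -0.04 -0.01 0 0;-1 -0.08 -0.02 0 0;-1 -0.12 -0.03 0 0;-1 -0.12 -0.03 0 0;-1 -0.12 -0.03 0 0"}}

```text
clock: 5.42
eef_pos: [122.2, 55.8, 1081.1]
tcp_rot: [-3.108, 0.0, 2.682]
contact_force: [0.8, 1.2, 0.9]
opening: -0.001
```

```bash
python3 st.py;python3 fk.py
cat > fk3.py <<'E'
import numpy as np
from scipy.spatial.transform import Rotation as Ro
P=[0,293.1,568.5,494.3,58.7,168.7]; C=0.0; S4=1
def fk(q,P=P,C=None):
    if C is None: C=globals()['C']
    a1,h,L2,L3,e,Lt=P
    Rz=lambda t:Ro.from_euler('z',t); Ry=lambda t:Ro.from_euler('y',t)
    R1=Rz(q[0]);p=np.array([0,0,h])
    R=R1*Ry(q[1]);p=p+R.apply([0,0,L2]);R=R*Ry(q[2]);p=p+R.apply([e,0,L3])
    R=R*Rz(S4*q[3])*Ry(q[4]);p=p+R.apply([0,0,Lt]);R=R*Rz(q[5]+C)
    return p,R
E
python3 - <<'E'
import json,numpy as np,fk3
from scipy.spatial.transform import Rotation as Ro
for l in open("log.txt"):
    q,p,e=json.loads(l)
    for S in (1,-1):
        fk3.S4=S
        pp,R=fk3.fk(q); D=(R.inv()*Ro.from_euler('xyz',e)).as_rotvec()
        print(S,(pp-p).round(1),D.round(4))
E
```

```text
t 5.42 q [0.4434, -0.2619, 0.7555, -0.0462, 2.6734, -0.7086] v [-1.56, 0.11, -0.06, -0.09, -0.08, -1.62] p [122.2, 55.8, 1081.1] rot [-3.108, 0.0, 2.682] F [0.75, 1.23, 0.91] op -0.001
[-1.000e-01  2.928e+02  5.685e+02  4.943e+02  5.870e+01  1.685e+02] [-0.  -0.1  0.1 -0.  -0.1  0.3  0.  -0.1  0.  -0.  -0.  -0.   0.  -0.1
 -0.  -0.   0.2  0.1  0.1  0.1]
1 [ 1.4 -0.6 -0. ] [-0.      0.      1.5708]
-1 [ 1.4 -0.5 -0. ] [ 2.0000e-04 -2.0000e-04  1.5712e+00]
1 [ 1.4 -0.5 -0. ] [0.     0.     1.5708]
-1 [ 1.3 -0.5 -0. ] [ 7.0000e-04 -7.0000e-04  1.5726e+00]
1 [ 1.4 -0.6 -0. ] [-0.      0.      1.5708]
-1 [ 1.1 -0.5 -0. ] [ 1.6000e-03 -1.5000e-03  1.5748e+00]
1 [ 0.7 -1.3 -0. ] [-0.     -0.      1.5708]
-1 [-2.3  5.  -0. ] [ 0.0467 -0.0036  1.6529]
```

{"op": "apply_moves", "data": {"motion": "-1 0.1 -0.08 -0.8 0"}}

```text
clock: 5.5
eef_pos: [123.2, 55.4, 1092.9]
tcp_rot: [-3.123, 0.012, 2.672]
contact_force: [0.9, -0.3, -0.6]
opening: -0.002
```

```bash
sed -i 's/C=0.0/C=np.pi\/2/' fk3.py; python3 st.py
```

```text
t 5.5 q [0.4382, -0.2419, 0.7032, -0.0488, 2.6873, -0.7068] v [0.23, 0.22, -0.74, -0.0, 0.22, 0.28] p [123.2, 55.4, 1092.9] rot [-3.123, 0.012, 2.672] F [0.85, -0.32, -0.57] op -0.002
```

{"op": "apply_moves", "data": {"motion": "-1 0.1 -0.08 -0.8 0"}}

```text
clock: 5.58
eef_pos: [118.8, 55.5, 1102.4]
tcp_rot: [3.137, 0.03, 2.673]
contact_force: [-0.7, -0.8, 0.6]
opening: -0.001
```

```bash
python3 st.py
```

```text
t 5.58 q [0.4533, -0.234, 0.6638, -0.0489, 2.6895, -0.6936] v [0.14, 0.08, -0.42, -0.01, -0.01, 0.09] p [118.8, 55.5, 1102.4] rot [3.137, 0.03, 2.673] F [-0.74, -0.75, 0.61] op -0.001
```

{"op": "apply_moves", "data": {"motion": "-1 0.1 -0.08 -0.8 0"}}

```text
clock: 5.67
eef_pos: [114.5, 54.9, 1110.2]
tcp_rot: [3.115, 0.047, 2.677]
contact_force: [-0.3, -0.3, -0.2]
opening: -0.0
```

```bash
python3 st.py
```

```text
t 5.67 q [0.4645, -0.2289, 0.6312, -0.0502, 2.6889, -0.6877] v [0.12, 0.06, -0.39, -0.02, -0.0, 0.06] p [114.5, 54.9, 1110.2] rot [3.115, 0.047, 2.677] F [-0.27, -0.3, -0.16] op -0.0
```

{"op": "apply_moves", "data": {"motion": "-1 0.1 -0.08 -0.8 0"}}

```text
clock: 5.75
eef_pos: [109.5, 53.6, 1117.4]
tcp_rot: [3.093, 0.064, 2.678]
contact_force: [-0.2, 0.6, -0.3]
opening: -0.001
```

```bash
python3 st.py
```

```text
t 5.75 q [0.4743, -0.2251, 0.6008, -0.0521, 2.6889, -0.6824] v [0.11, 0.04, -0.36, -0.02, 0.0, 0.06] p [109.5, 53.6, 1117.4] rot [3.093, 0.064, 2.678] F [-0.18, 0.56, -0.26] op -0.001
```

{"op": "apply_moves", "data": {"motion": "-1 -0.04 -0.03 0 0;-1 -0.05 -0.04 0 0;-1 -0.05 -0.04 0 0"}}

```text
clock: 6.0
eef_pos: [130.6, 14.1, 1118.1]
tcp_rot: [3.094, 0.062, 2.685]
contact_force: [0.8, 1.5, -0.5]
opening: 0.002
```

```bash
cat >> st.py <<'E'
    import fk3
    s=r.sense()
    from scipy.spatial.transform import Rotation as Ro
    R=Ro.from_euler('xyz',s["tcp_rot"]).as_matrix(); z=R[:,2]
    print("tilt",round(float(np.degrees(np.arccos(-z[2]))),1),"az",round(float(np.degrees(np.arctan2(z[1],z[0]))),1))
    print("tool coords of world up",R[2].round(3),"x",R[0].round(3),"y",R[1].round(3))
E
python3 st.py
```

```text
File "st.py", line 8
    import fk3
IndentationError: unexpected indent
```

```bash
cat > st.py <<'E'
from rig import r
import numpy as np,json
from scipy.spatial.transform import Rotation as Ro
def st():
    s=r.sense();print("t",round(s["clock"],2),"q",s["qpos"].round(3).tolist(),"p",s["eef_pos"].round(1).tolist(),"F",s["contact_force"].round(1).tolist(),"op",round(float(s["opening"]),2))
    R=Ro.from_euler('xyz',s["tcp_rot"]).as_matrix(); z=R[:,2]
    print("tilt",round(float(np.degrees(np.arccos(-z[2]))),1),"az",round(float(np.degrees(np.arctan2(z[1],z[0]))),1),"toolcoords: up",R[2].round(3),"x",R[0].round(3),"y",R[1].round(3))
    open("log.txt","a").write(json.dumps([s["qpos"].tolist(),s["eef_pos"].tolist(),s["tcp_rot"].tolist()])+"\n")
    return s
if __name__=="__main__": st()
E
python3 st.py
```

```text
t 6.0 q [0.086, -0.212, 0.591, 0.019, 2.684, -1.013] p [130.6, 14.1, 1118.1] F [0.8, 1.5, -0.5] op 0.0
tilt 4.5 az 11.0 toolcoords: up [-0.062  0.047 -0.997] x [-0.896  0.438  0.077] y [0.44  0.898 0.015]
```

{"op": "apply_moves", "data": {"motion": "-1 0.3 -0.13 -0.93 0"}}

```text
clock: 6.08
eef_pos: [122.0, 13.7, 1122.9]
tcp_rot: [3.085, 0.078, 2.669]
contact_force: [1.1, 0.5, -0.7]
opening: -0.001
```

{"op": "apply_moves", "data": {"motion": "-1 0.3 -0.13 -0.93 0"}}

```text
clock: 6.17
eef_pos: [104.6, 15.8, 1128.6]
tcp_rot: [3.068, 0.102, 2.669]
contact_force: [-0.0, -0.3, 0.8]
opening: 0.001
```

{"op": "apply_moves", "data": {"motion": "-1 0.3 -0.13 -0.93 0"}}

```text
clock: 6.25
eef_pos: [88.1, 16.7, 1133.4]
tcp_rot: [3.051, 0.125, 2.671]
contact_force: [-0.7, -0.2, 0.1]
opening: -0.002
```

{"op": "apply_moves", "data": {"motion": "-1 0.3 -0.13 -0.93 0"}}

```text
clock: 6.33
eef_pos: [72.5, 16.6, 1137.3]
tcp_rot: [3.033, 0.146, 2.671]
contact_force: [-1.0, 0.4, 0.5]
opening: -0.002
```

{"op": "apply_moves", "data": {"motion": "-1 0.3 -0.13 -0.93 0"}}

```text
clock: 6.42
eef_pos: [57.3, 14.5, 1140.7]
tcp_rot: [3.015, 0.164, 2.671]
contact_force: [-0.2, -0.4, -0.0]
opening: 0.001
```

{"op": "apply_moves", "data": {"motion": "-1 0.3 -0.13 -0.93 0"}}

```text
clock: 6.5
eef_pos: [42.4, 10.8, 1143.7]
tcp_rot: [2.996, 0.181, 2.671]
contact_force: [0.5, -0.5, 0.4]
opening: -0.005
```

```bash
python3 st.py
```

```text
t 6.5 q [0.237, -0.286, 0.507, -0.013, 2.689, -0.889] p [42.4, 10.8, 1143.7] F [0.5, -0.5, 0.4] op -0.0
tilt 13.3 az 12.2 toolcoords: up [-0.18   0.143 -0.973] x [-0.877  0.425  0.225] y [0.446 0.894 0.049]
```

{"op": "apply_moves", "data": {"motion": "-1 -0.18 0.14 -0.97 0"}}

```text
clock: 6.58
eef_pos: [42.0, 10.6, 1152.9]
tcp_rot: [2.976, 0.205, 2.668]
contact_force: [-1.1, 0.7, -0.2]
opening: 0.003
```

{"op": "apply_moves", "data": {"motion": "-1 -0.18 0.14 -0.97 0"}}

```text
clock: 6.67
eef_pos: [48.6, 12.0, 1160.4]
tcp_rot: [2.962, 0.222, 2.663]
contact_force: [0.2, 0.3, 0.3]
opening: 0.003
```

{"op": "apply_moves", "data": {"motion": "-1 -0.2 0.15 -0.97 0"}}

```text
clock: 6.75
eef_pos: [53.1, 13.0, 1167.3]
tcp_rot: [2.947, 0.24, 2.66]
contact_force: [-0.1, 0.3, 0.1]
opening: 0.002
```

{"op": "apply_moves", "data": {"motion": "-1 -0.22 0.16 -0.96 0"}}

```text
clock: 6.83
eef_pos: [55.9, 13.5, 1173.8]
tcp_rot: [2.931, 0.258, 2.656]
contact_force: [0.6, 0.2, -0.1]
opening: 0.004
```

{"op": "apply_moves", "data": {"motion": "-1 -0.24 0.17 -0.96 0"}}

```text
clock: 6.92
eef_pos: [57.8, 13.8, 1179.8]
tcp_rot: [2.916, 0.277, 2.651]
contact_force: [0.1, -0.2, -0.2]
opening: -0.002
```

{"op": "apply_moves", "data": {"motion": "-1 -0.26 0.18 -0.95 0"}}

```text
clock: 7.0
eef_pos: [59.0, 13.9, 1185.2]
tcp_rot: [2.9, 0.295, 2.647]
contact_force: [0.7, 0.6, 0.4]
opening: -0.001
```

```bash
python3 st.py
```

```text
t 7.0 q [0.233, -0.171, 0.244, -0.021, 2.689, -0.9] p [59.0, 13.9, 1185.2] F [0.7, 0.6, 0.4] op -0.0
tilt 21.7 az 11.9 toolcoords: up [-0.291  0.229 -0.929] x [-0.842  0.4    0.362] y [0.454 0.888 0.076]
```

{"op": "apply_moves", "data": {"motion": "-1 0.028 -0.022 -0.014 0;-1 0.055 -0.043 -0.028 0;-1 0.083 -0.065 -0.042 0;-1 0.11 -0.086 -0.055 0;-1 0.11 -0.086 -0.055 0"}}

```text
clock: 7.42
eef_pos: [-85.7, -16.6, 1149.2]
tcp_rot: [2.876, 0.322, 2.64]
contact_force: [-1.1, -0.9, 0.6]
opening: -0.002
```

```bash
python3 st.py
```

```text
t 7.42 q [0.208, -0.421, 0.459, 0.0, 2.69, -0.904] p [-85.7, -16.6, 1149.2] F [-1.1, -0.9, 0.6] op -0.0
tilt 23.7 az 11.9 toolcoords: up [-0.316  0.249 -0.915] x [-0.832  0.392  0.394] y [0.457 0.886 0.083]
```

{"op": "apply_moves", "data": {"motion": "-1 -0.08 0.06 -0.99 0"}}

```text
clock: 7.5
eef_pos: [-85.0, -16.6, 1155.6]
tcp_rot: [2.861, 0.338, 2.635]
contact_force: [0.7, 0.0, 0.4]
opening: -0.001
```

{"op": "apply_moves", "data": {"motion": "-1 -0.08 0.06 -0.99 0"}}

```text
clock: 7.58
eef_pos: [-85.4, -16.9, 1161.6]
tcp_rot: [2.845, 0.355, 2.629]
contact_force: [0.2, 0.4, -0.2]
opening: 0.003
```

{"op": "apply_moves", "data": {"motion": "-1 -0.1 0.08 -0.98 0"}}

```text
clock: 7.67
eef_pos: [-87.8, -17.5, 1167.0]
tcp_rot: [2.828, 0.373, 2.623]
contact_force: [0.5, 0.8, -0.3]
opening: 0.003
```

{"op": "apply_moves", "data": {"motion": "-1 -0.1 0.08 -0.98 0"}}

```text
clock: 7.75
eef_pos: [-91.8, -18.4, 1171.6]
tcp_rot: [2.811, 0.391, 2.617]
contact_force: [0.8, -1.4, -0.8]
opening: -0.002
```

{"op": "apply_moves", "data": {"motion": "-1 -0.12 0.09 -0.98 0"}}

```text
clock: 7.83
eef_pos: [-96.7, -19.7, 1175.7]
tcp_rot: [2.793, 0.409, 2.61]
contact_force: [-0.3, 0.3, 0.8]
opening: -0.003
```

{"op": "apply_moves", "data": {"motion": "-1 -0.12 0.09 -0.98 0"}}

```text
clock: 7.92
eef_pos: [-102.3, -21.1, 1179.2]
tcp_rot: [2.775, 0.427, 2.603]
contact_force: [0.4, 0.4, -0.1]
opening: -0.001
```

{"op": "apply_moves", "data": {"motion": "-1 -0.12 0.09 -0.98 0"}}

```text
clock: 8.0
eef_pos: [-108.9, -22.7, 1182.0]
tcp_rot: [2.757, 0.444, 2.595]
contact_force: [-0.5, 0.0, -1.4]
opening: -0.004
```

{"op": "apply_moves", "data": {"motion": "-1 -0.12 0.09 -0.98 0"}}

```text
clock: 8.08
eef_pos: [-116.4, -24.5, 1184.3]
tcp_rot: [2.738, 0.461, 2.587]
contact_force: [-0.5, 0.1, 0.2]
opening: -0.002
```

```bash
python3 st.py
```

```text
t 8.08 q [0.215, -0.357, 0.207, -0.008, 2.689, -0.905] p [-116.4, -24.5, 1184.3] F [-0.5, 0.1, 0.2] op -0.0
tilt 34.6 az 12.0 toolcoords: up [-0.445  0.351 -0.824] x [-0.761  0.336  0.555] y [0.471 0.874 0.118]
```

{"op": "apply_moves", "data": {"motion": "-1 0.024 -0.019 -0.021 0;-1 0.048 -0.038 -0.042 0;-1 0.072 -0.057 -0.063 0;-1 0.097 -0.077 -0.085 0;-1 0.12 -0.096 -0.106 0;-1 0.12 -0.096 -0.106 0"}}

```text
clock: 8.58
eef_pos: [-254.9, -55.0, 1118.0]
tcp_rot: [2.713, 0.485, 2.575]
contact_force: [-0.4, 0.5, -0.4]
opening: -0.002
```

{"op": "apply_moves", "data": {"motion": "-1 -0.12 0.09 -0.98 0"}}

```text
clock: 8.67
eef_pos: [-258.1, -55.7, 1123.7]
tcp_rot: [2.693, 0.503, 2.566]
contact_force: [-0.4, -0.3, 0.2]
opening: -0.004
```

{"op": "apply_moves", "data": {"motion": "-1 -0.12 0.09 -0.98 0"}}

```text
clock: 8.75
eef_pos: [-259.1, -56.0, 1129.9]
tcp_rot: [2.674, 0.52, 2.556]
contact_force: [-0.1, -0.3, -0.5]
opening: 0.001
```

{"op": "apply_moves", "data": {"motion": "-1 -0.12 0.09 -0.98 0"}}

```text
clock: 8.83
eef_pos: [-262.2, -56.8, 1134.5]
tcp_rot: [2.654, 0.537, 2.546]
contact_force: [-0.5, -0.1, 0.7]
opening: -0.001
```

{"op": "apply_moves", "data": {"motion": "-1 -0.12 0.09 -0.98 0"}}

```text
clock: 8.92
eef_pos: [-267.2, -57.9, 1137.7]
tcp_rot: [2.634, 0.553, 2.536]
contact_force: [0.2, 0.1, -0.3]
opening: 0.003
```

{"op": "apply_moves", "data": {"motion": "-1 -0.15 0.11 -0.98 0"}}

```text
clock: 9.0
eef_pos: [-272.5, -59.3, 1140.7]
tcp_rot: [2.613, 0.57, 2.524]
contact_force: [-0.1, 0.2, -0.5]
opening: -0.004
```

{"op": "apply_moves", "data": {"motion": "-1 -0.15 0.11 -0.98 0"}}

```text
clock: 9.08
eef_pos: [-278.3, -60.7, 1142.9]
tcp_rot: [2.592, 0.586, 2.513]
contact_force: [0.5, -0.1, 0.1]
opening: 0.002
```

```bash
python3 st.py
```

```text
t 9.08 q [0.216, -0.557, 0.229, -0.014, 2.689, -0.91] p [-278.3, -60.7, 1142.9] F [0.5, -0.1, 0.1] op 0.0
tilt 44.7 az 11.9 toolcoords: up [-0.553  0.435 -0.71 ] x [-0.674  0.268  0.689] y [0.49  0.86  0.145]
```

{"op": "apply_moves", "data": {"motion": "-1 0.022 -0.018 -0.028 0;-1 0.044 -0.035 -0.056 0;-1 0.067 -0.053 -0.084 0;-1 0.089 -0.07 -0.112 0;-1 0.1 -0.08 -0.127 0"}}

```text
clock: 9.5
eef_pos: [-376.5, -81.8, 1074.5]
tcp_rot: [2.565, 0.606, 2.498]
contact_force: [-0.7, -0.0, -0.0]
opening: 0.001
```

{"op": "apply_moves", "data": {"motion": "-1 -0.15 0.11 -0.98 0"}}

```text
clock: 9.58
eef_pos: [-382.2, -83.3, 1078.4]
tcp_rot: [2.539, 0.624, 2.483]
contact_force: [-0.4, 0.1, 0.2]
opening: -0.005
```

{"op": "apply_moves", "data": {"motion": "-1 -0.15 0.11 -0.98 0"}}

```text
clock: 9.67
eef_pos: [-384.0, -83.8, 1084.2]
tcp_rot: [2.517, 0.639, 2.47]
contact_force: [-0.4, -0.9, 0.6]
opening: -0.003
```

{"op": "apply_moves", "data": {"motion": "-1 -0.15 0.11 -0.98 0"}}

```text
clock: 9.75
eef_pos: [-387.3, -84.7, 1088.0]
tcp_rot: [2.495, 0.654, 2.456]
contact_force: [-0.0, -0.2, 0.3]
opening: 0.001
```

{"op": "apply_moves", "data": {"motion": "-1 -0.15 0.11 -0.98 0"}}

```text
clock: 9.83
eef_pos: [-392.3, -85.9, 1090.4]
tcp_rot: [2.472, 0.669, 2.442]
contact_force: [-1.1, -0.0, 0.6]
opening: -0.0
```

{"op": "apply_moves", "data": {"motion": "-1 -0.17 0.13 -0.98 0"}}

```text
clock: 9.92
eef_pos: [-398.0, -87.1, 1092.2]
tcp_rot: [2.448, 0.684, 2.426]
contact_force: [0.7, -0.2, 0.2]
opening: -0.0
```

{"op": "apply_moves", "data": {"motion": "-1 -0.17 0.13 -0.98 0"}}

```text
clock: 10.0
eef_pos: [-404.0, -88.4, 1093.1]
tcp_rot: [2.424, 0.698, 2.411]
contact_force: [0.3, 1.1, 0.3]
opening: 0.001
```

{"op": "apply_moves", "data": {"motion": "-1 -0.17 0.13 -0.98 0"}}

```text
clock: 10.08
eef_pos: [-410.7, -89.7, 1093.2]
tcp_rot: [2.399, 0.711, 2.395]
contact_force: [-0.3, -0.1, 0.5]
opening: -0.0
```

```bash
python3 st.py
```

```text
t 10.08 q [0.215, -0.694, 0.167, -0.019, 2.689, -0.917] p [-410.7, -89.7, 1093.2] F [-0.3, -0.1, 0.5] op -0.0
tilt 56.1 az 11.8 toolcoords: up [-0.653  0.512 -0.558] x [-0.556  0.177  0.812] y [0.515 0.84  0.169]
```

{"op": "apply_moves", "data": {"motion": "-1 0.018 -0.014 -0.034 0;-1 0.035 -0.028 -0.066 0;-1 0.035 -0.028 -0.066 0"}}

```text
clock: 10.33
eef_pos: [-462.7, -100.9, 1053.3]
tcp_rot: [2.364, 0.73, 2.371]
contact_force: [-0.7, 0.3, -0.7]
opening: 0.001
```

{"op": "apply_moves", "data": {"motion": "-1 -0.25 0.2 -0.95 0"}}

```text
clock: 10.42
eef_pos: [-464.5, -100.9, 1057.5]
tcp_rot: [2.34, 0.742, 2.355]
contact_force: [0.9, 0.3, -0.1]
opening: -0.0
```

{"op": "apply_moves", "data": {"motion": "-1 -0.25 0.2 -0.95 0"}}

```text
clock: 10.5
eef_pos: [-465.7, -100.8, 1061.8]
tcp_rot: [2.316, 0.754, 2.338]
contact_force: [0.4, -0.3, -0.0]
opening: -0.001
```

{"op": "apply_moves", "data": {"motion": "-1 -0.25 0.2 -0.95 0"}}

```text
clock: 10.58
eef_pos: [-468.9, -101.2, 1064.0]
tcp_rot: [2.291, 0.765, 2.321]
contact_force: [-0.6, 0.6, 0.3]
opening: 0.0
```

{"op": "apply_moves", "data": {"motion": "-1 -0.25 0.2 -0.95 0"}}

```text
clock: 10.67
eef_pos: [-473.5, -101.8, 1064.8]
tcp_rot: [2.265, 0.776, 2.302]
contact_force: [-1.2, -0.5, 0.3]
opening: -0.001
```

```bash
python3 st.py
```

```text
t 10.67 q [0.212, -0.745, 0.101, -0.017, 2.689, -0.918] p [-473.5, -101.8, 1064.8] F [-1.2, -0.5, 0.3] op -0.0
tilt 62.8 az 11.7 toolcoords: up [-0.701  0.548 -0.457] x [-0.477  0.116  0.871] y [0.531 0.828 0.18 ]
```

```bash
cat > plan.py <<'E'
import numpy as np,json
from fk3 import fk
from scipy.spatial.transform import Rotation as Ro
lo=np.array([-2.63,-.92,.06,-1.3,0,-3.02]);hi=np.array([2.63,2.1,2.66,4.44,2.69,3.02])
def err(q,p,R):
    pp,RR=fk(q); return np.concatenate([(p-pp)/1000,(R*RR.inv()).as_rotvec()])
def jac(q):
    J=np.zeros((6,6));p0,R0=fk(q)
    for i in range(6):
        d=q.copy();d[i]+=1e-5;p,R=fk(d);J[:3,i]=(p-p0)/1e-5/1000;J[3:,i]=(R*R0.inv()).as_rotvec()/1e-5
    return J
def ik(q,p,R,n=15):
    for _ in range(n):
        e=err(q,p,R)
        J=jac(q);dq=J.T@np.linalg.solve(J@J.T+1e-4*np.eye(6),e)
        m=np.abs(dq).max(); dq=dq*min(1,.2/m) if m>0 else dq
        q=np.clip(q+dq,lo,hi)
    return q
def path(q,wps,step=30,verbose=True):
    q=np.array(q);p,R=fk(q)
    for w in wps:
        dp=np.array(w[:3],float)-p; tw=w[3] if len(w)>3 else 0
        n=max(1,int(np.ceil(max(np.linalg.norm(dp)/step,abs(tw)/.11))))
        R0=R;mx=0
        for k in range(1,n+1):
            q0=q;q=ik(q,p+dp*k/n,R0*Ro.from_euler('z',tw*k/n)); mx=max(mx,np.abs(q-q0).max())
        p=p+dp;R=R0*Ro.from_euler('z',tw)
        e=err(q,p,R);print(w,n,"q",q.round(2).tolist(),"err",round(np.linalg.norm(e[:3])*1000,1),round(np.linalg.norm(e[3:]),3),"maxdq/row",round(mx,2))
    return q
E
python3 - <<'E'
from plan import *
q=json.loads(open("log.txt").readlines()[-1])[0]
for s in (1,-1):
    print("side",s)
    path(q,[(-100,-20,900,1.24),(250,50,700,1.24),(250,s*350+50,600),(250,350*s+50,400),(250,s*200+50,250),(260,-120,250)])
E
```

```text
side 1
(-100, -20, 900, 1.24) 14 q [0.13, -0.92, 1.55, 0.05, 1.61, 0.28] err 121.9 0.197 maxdq/row 0.27
(250, 50, 700, 1.24) 14 q [0.19, -0.75, 2.07, 0.02, 0.73, 1.55] err 0.0 0.0 maxdq/row 0.26
(250, 400, 600) 13 q [1.3, -0.14, 1.96, -1.16, 1.04, 3.02] err 0.0 0.144 maxdq/row 0.35
(250, 400, 400) 7 q [1.29, 0.09, 2.22, -1.3, 0.85, 3.02] err 27.8 0.62 maxdq/row 0.04
(250, 250, 250) 8 q [1.09, 0.18, 2.61, -1.3, 0.5, 3.02] err 101.3 0.961 maxdq/row 0.05
(260, -120, 250) 13 q [-1.04, 0.1, 2.66, -1.3, 0.0, 1.91] err 167.0 1.015 maxdq/row 0.82
side -1
(-100, -20, 900, 1.24) 14 q [0.13, -0.92, 1.55, 0.05, 1.61, 0.28] err 121.9 0.197 maxdq/row 0.27
(250, 50, 700, 1.24) 14 q [0.19, -0.75, 2.07, 0.02, 0.73, 1.55] err 0.0 0.0 maxdq/row 0.26
(250, -300, 600) 13 q [-1.27, -0.21, 2.02, 1.12, 1.38, -0.16] err 0.0 0.0 maxdq/row 0.37
(250, -300, 400) 7 q [-1.27, 0.05, 2.28, 1.28, 1.18, -0.68] err 0.0 0.0 maxdq/row 0.09
(250, -150, 250) 8 q [-1.05, 0.36, 2.65, 1.82, 1.06, -1.43] err 0.0 0.0 maxdq/row 0.14
(260, -120, 250) 2 q [-0.93, 0.36, 2.66, 1.97, 1.06, -1.47] err 16.2 0.028 maxdq/row 0.08
```

Run:
```python
from plan import *
q=json.loads(open("log.txt").readlines()[-1])[0]
print(1)
a=path(q,[(-150,-35,1100,1.2),(150,0,1000,1.28)])
for alt in ([(200,-300,700),(250,-300,400),(300,-150,250),(400,-110,190),(400,-110,280)],[(250,-300,700),(300,-300,350),(330,-130,200),(408,-109,190),(408,-109,280)],[(250,-250,600),(330,-250,300),(360,-120,180),(408,-109,190),(408,-109,280),(408,150,280)]):
    print();path(a,alt)
```

```text
1
(-150, -35, 1100, 1.2) 12 q [0.22, -0.8, 0.89, -0.01, 1.95, 0.29] err 0.0 0.0 maxdq/row 0.17
(150, 0, 1000, 1.28) 12 q [1.67, -0.72, 1.37, -1.19, 1.88, 2.26] err 0.0 0.0 maxdq/row 0.68

(200, -300, 700) 15 q [-1.41, -0.28, 1.86, 1.1, 1.61, -0.02] err 0.0 0.0 maxdq/row 2.04
(250, -300, 400) 11 q [-1.27, 0.05, 2.28, 1.28, 1.18, -0.68] err 0.0 0.0 maxdq/row 0.08
(300, -150, 250) 8 q [-0.87, 0.37, 2.59, 1.98, 1.02, -1.38] err 0.0 0.0 maxdq/row 0.13
(400, -110, 190) 5 q [-0.51, 0.59, 2.49, 2.41, 1.05, -1.52] err 0.0 0.0 maxdq/row 0.11
(400, -110, 280) 3 q [-0.51, 0.29, 2.48, 2.24, 0.83, -1.24] err 0.0 0.0 maxdq/row 0.11

(250, -300, 700) 15 q [-1.27, -0.26, 1.85, 1.1, 1.48, 0.04] err 0.0 0.0 maxdq/row 2.56
(300, -300, 350) 12 q [-1.14, 0.19, 2.29, 1.43, 1.07, -0.81] err 0.0 0.0 maxdq/row 0.09
(330, -130, 200) 8 q [-0.72, 0.57, 2.58, 2.22, 1.1, -1.58] err 0.0 0.0 maxdq/row 0.12
(408, -109, 190) 3 q [-0.49, 0.59, 2.47, 2.42, 1.04, -1.51] err 0.0 0.0 maxdq/row 0.09
(408, -109, 280) 3 q [-0.49, 0.29, 2.46, 2.25, 0.82, -1.23] err 0.0 0.0 maxdq/row 0.11

(250, -250, 600) 17 q [-1.22, -0.31, 2.08, 1.12, 1.35, -0.11] err 0.0 0.0 maxdq/row 2.55
(330, -250, 300) 11 q [-0.99, 0.27, 2.38, 1.66, 0.98, -1.01] err 0.0 0.0 maxdq/row 0.1
(360, -120, 180) 6 q [-0.61, 0.64, 2.54, 2.34, 1.13, -1.6] err 0.0 0.0 maxdq/row 0.12
(408, -109, 190) 2 q [-0.49, 0.59, 2.47, 2.42, 1.04, -1.51] err 0.0 0.0 maxdq/row 0.07
(408, -109, 280) 3 q [-0.49, 0.29, 2.46, 2.25, 0.82, -1.23] err 0.0 0.0 maxdq/row 0.11
(408, 150, 280) 9 q [0.43, 0.29, 2.48, 3.44, 0.73, -1.69] err 0.0 0.0 maxdq/row 0.14
```

Run:
```python
from plan import *
q=json.loads(open("log.txt").readlines()[-1])[0]
a=path(q,[(-150,-33,1120,1.24),(350,73,1000,1.24)])
for alt in ([(300,-270,600),(330,-250,300),(360,-120,180),(408,-109,190)],):
    print();path(a,alt)
p,R=fk(np.array(q));d=R.inv()
for w in [np.array([-150,-33,1120])-p,np.array([350,73,1000])-p]: print(d.apply(w).round())
```

```text
(-150, -33, 1120, 1.24) 12 q [0.21, -0.76, 0.81, -0.01, 1.99, 0.33] err 0.0 0.0 maxdq/row 0.16
(350, 73, 1000, 1.24) 18 q [0.21, -0.39, 1.3, -0.0, 1.14, 1.58] err 0.0 0.0 maxdq/row 0.09

(300, -270, 600) 18 q [-1.1, -0.23, 2.03, 1.14, 1.23, -0.09] err 0.0 0.0 maxdq/row 0.11
(330, -250, 300) 11 q [-0.99, 0.27, 2.38, 1.66, 0.98, -1.01] err 0.0 0.0 maxdq/row 0.11
(360, -120, 180) 6 q [-0.61, 0.64, 2.54, 2.34, 1.13, -1.6] err 0.0 0.0 maxdq/row 0.12
(408, -109, 190) 2 q [-0.49, 0.59, 2.47, 2.42, 1.04, -1.51] err 0.0 0.0 maxdq/row 0.07
[-156.  126.  270.]
[-254.  207.  779.]
```

{"op": "apply_moves", "data": {"motion": "-1 -0.016 0.013 0.027 0.039;-1 -0.031 0.025 0.054 0.078;-1 -0.047 0.038 0.081 0.117;-1 -0.062 0.05 0.108 0.156;-1 -0.078 0.063 0.135 0.195;-1 -0.094 0.076 0.162 0.234;-1 -0.109 0.088 0.189 0.273;-1 -0.125 0.101 0.216 0.312;-1 -0.14 0.113 0.243 0.351;-1 -0.156 0.126 0.27 0.39"}}

```text
clock: 11.5
eef_pos: [-147.6, -31.3, 1119.3]
tcp_rot: [2.068, -0.288, 1.622]
contact_force: [-0.4, -0.0, 0.5]
opening: -0.001
```

```bash
cat > go.py <<'E'
import sys
from st import st
from plan import *
s=st(); R=Ro.from_euler('xyz',s["tcp_rot"])
w=[float(v) for v in sys.argv[1:4]]
d=R.inv().apply(np.array(w)-s["eef_pos"])
print("shift m",(d/1000).round(4),"len",round(np.linalg.norm(d)),"rows",round(np.linalg.norm(d)/41.7,1))
path(s["qpos"],[tuple(w)+tuple(float(v) for v in sys.argv[4:5])])
E
python3 go.py 350 73 1000 1.24
```

```text
t 11.5 q [0.211, -0.757, 0.818, -0.007, 1.985, 0.325] p [-147.6, -31.3, 1119.3] F [-0.4, -0.0, 0.5] op -0.0
tilt 62.8 az 11.7 toolcoords: up [ 0.284  0.843 -0.458] x [-0.049  0.489  0.871] y [ 0.958 -0.225  0.18 ]
shift m [0.0418 0.1196 0.5066] len 522 rows 12.5
(350.0, 73.0, 1000.0, 1.24) 18 q [0.21, -0.39, 1.3, -0.0, 1.14, 1.57] err 0.0 0.0 maxdq/row 0.09
```

{"op": "apply_moves", "data": {"motion": "-1 0.003 0.009 0.039 0.039;-1 0.006 0.018 0.078 0.078;-1 0.01 0.028 0.117 0.117;-1 0.013 0.037 0.156 0.156;-1 0.016 0.046 0.195 0.195;-1 0.019 0.055 0.234 0.234;-1 0.023 0.064 0.273 0.273;-1 0.026 0.074 0.312 0.312;-1 0.029 0.083 0.351 0.351;-1 0.032 0.092 0.39 0.397;-1 0.035 0.101 0.429 0.397;-1 0.039 0.11 0.468 0.397;-1 0.042 0.12 0.507 0.397"}}

```text
clock: 12.58
eef_pos: [351.1, 74.1, 998.9]
tcp_rot: [3.132, -1.094, 0.214]
contact_force: [-0.4, 0.5, 0.4]
opening: -0.002
```

```bash
python3 go.py 300 -270 600
```

```text
t 12.58 q [0.204, -0.393, 1.301, -0.001, 1.139, 1.567] p [351.1, 74.1, 998.9] F [-0.4, 0.5, 0.4] op -0.0
tilt 62.7 az 11.6 toolcoords: up [ 0.889  0.004 -0.459] x [0.448 0.204 0.87 ] y [ 0.097 -0.979  0.179]
shift m [-0.4109  0.3247  0.0769] len 529 rows 12.7
(300.0, -270.0, 600.0) 18 q [-1.1, -0.23, 2.03, 1.14, 1.23, -0.09] err 0.0 0.0 maxdq/row 0.11
```

{"op": "apply_moves", "data": {"motion": "-1 -0.029 0.023 0.005 0;-1 -0.059 0.046 0.011 0;-1 -0.088 0.07 0.016 0;-1 -0.117 0.093 0.022 0;-1 -0.147 0.116 0.027 0;-1 -0.176 0.139 0.033 0;-1 -0.205 0.162 0.038 0;-1 -0.235 0.186 0.044 0;-1 -0.264 0.209 0.049 0;-1 -0.294 0.232 0.055 0;-1 -0.323 0.255 0.06 0;-1 -0.352 0.278 0.066 0;-1 -0.382 0.302 0.071 0;-1 -0.411 0.325 0.077 0;-1 -0.411 0.325 0.077 0"}}

```text
clock: 13.83
eef_pos: [297.6, -274.3, 594.4]
tcp_rot: [-3.129, -1.092, 0.191]
contact_force: [-0.6, 0.3, -1.4]
opening: 0.001
```

```bash
python3 go.py 330 -230 300
python3 - <<'E'
from rig import grab_frame,spotter
import cv2
for c in ["scene","top"]:
    f=grab_frame(c); cv2.imwrite(f"pics/{c}1.png",f["img"][:,:,::-1])
    for n in ["shutter","horn","stay_bolt","bolt_home","screen_frame"]:
        print(c,n,[( [round(float(v)) for v in d["point"]],round(d["conf"],2)) for d in spotter.place_of(n,c)[:2]])
E
```

```text
t 13.83 q [-1.117, -0.223, 2.037, 1.14, 1.242, -0.103] p [297.6, -274.3, 594.4] F [-0.6, 0.3, -1.4] op 0.0
tilt 62.6 az 11.8 toolcoords: up [ 0.887 -0.006 -0.461] x [0.453 0.201 0.869] y [ 0.088 -0.98   0.181]
shift m [-0.2427 -0.0352  0.1719] len 299 rows 7.2
(330.0, -230.0, 300.0) 10 q [-0.96, 0.25, 2.41, 1.69, 0.96, -1.02] err 0.0 0.0 maxdq/row 0.12
scene shutter [([549, -78, 129], 0.98)]
scene horn [([633, -436, 2], 0.16)]
scene stay_bolt []
scene bolt_home []
scene screen_frame [([591, -69, -1], 0.69)]
top shutter [([547, -80, 117], 0.62)]
top horn [([540, 96, 253], 0.71)]
top stay_bolt [([479, 143, 180], 0.49)]
top bolt_home [([485, 114, 185], 0.9), ([592, -70, -1], 0.28)]
top screen_frame [([590, -68, 2], 0.97)]
```

Run:
```python
import cv2
im=cv2.imread("pics/scene1.png"); cv2.imwrite("pics/scene1c.png",cv2.resize(im[100:380,150:500],None,fx=2,fy=2,interpolation=cv2.INTER_CUBIC))
```

```text
(no output)
```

View pics/scene1c.png

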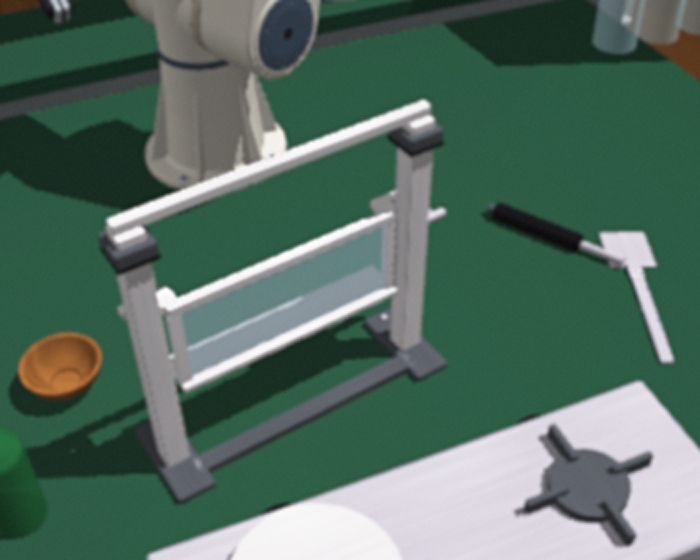

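{"op": "apply_moves", "data": {"motion": "-1 -0.034 -0.005 0.024 0;-1 -0.067 -0.01 0.048 0;-1 -0.101 -0.015 0.072 0;-1 -0.135 -0.02 0.096 0;-1 -0.169 -0.025 0.12 0;-1 -0.202 -0.029 0.143 0;-1 -0.225 -0.033 0.16 0;-1 -0.243 -0.035 0.172 0"}}

```text
clock: 15.1
eef_pos: [332.3, -228.8, 304.6]
tcp_rot: [3.134, -1.095, 0.212]
contact_force: [0.4, -0.1, 0.5]
opening: 0.001
```

```bash
python3 go.py 370 -118 150
```

```text
t 15.1 q [-0.956, 0.243, 2.407, 1.689, 0.963, -1.019] p [332.3, -228.8, 304.6] F [0.4, -0.1, 0.5] op 0.0
tilt 62.7 az 11.7 toolcoords: up [ 0.889  0.003 -0.458] x [0.448 0.204 0.871] y [ 0.096 -0.979  0.18 ]
shift m [-0.1099 -0.1013  0.1236] len 194 rows 4.7
(370.0, -118.0, 150.0) 7 q [-0.59, 0.75, 2.52, 2.39, 1.18, -1.67] err 0.0 0.0 maxdq/row 0.11
```

{"op": "apply_moves", "data": {"motion": "-1 -0.022 -0.02 0.025 0;-1 -0.044 -0.041 0.049 0;-1 -0.066 -0.061 0.074 0;-1 -0.088 -0.081 0.099 0;-1 -0.11 -0.101 0.124 0;-1 -0.11 -0.101 0.124 0"}}

```text
clock: 15.6
eef_pos: [369.7, -115.4, 143.8]
tcp_rot: [-3.13, -1.083, 0.199]
contact_force: [-0.8, 0.9, -0.6]
opening: 0.002
```

```bash
python3 go.py 412 -105 150
```

```text
t 15.6 q [-0.587, 0.762, 2.515, 2.386, 1.18, -1.669] p [369.7, -115.4, 143.8] F [-0.8, 0.9, -0.6] op 0.0
tilt 62.1 az 12.2 toolcoords: up [ 0.883 -0.006 -0.469] x [0.459 0.208 0.863] y [ 0.093 -0.978  0.186]
shift m [ 0.0259 -0.0014  0.0355] len 44 rows 1.1
(412.0, -105.0, 150.0) 2 q [-0.47, 0.72, 2.46, 2.47, 1.11, -1.59] err 0.0 0.0 maxdq/row 0.06
```

{"op": "apply_moves", "data": {"motion": "-1 0.013 -0.001 0.018 0;-1 0.026 -0.001 0.036 0;-1 0.026 -0.001 0.036 0"}}

```text
clock: 15.85
eef_pos: [417.2, -109.7, 159.8]
tcp_rot: [3.126, -1.102, 0.22]
contact_force: [-0.7, -1.0, 0.9]
opening: -0.005
```

```bash
python3 go.py 412 -105 180;  python3 - <<'E'
from rig import grab_frame,spotter
import cv2
for c in ["scene","top"]:
    f=grab_frame(c); cv2.imwrite(f"pics/{c}2.png",f["img"][:,:,::-1]); im=f["img"][:,:,::-1]
    cut=im[120:360,160:460] if c=="scene" else im[170:350,200:480]
    cv2.imwrite(f"pics/{c}2c.png",cv2.resize(cut,None,fx=2.5,fy=2.5,interpolation=cv2.INTER_CUBIC))
E
```

```text
t 15.85 q [-0.485, 0.695, 2.45, 2.455, 1.104, -1.581] p [417.2, -109.7, 159.8] F [-0.7, -1.0, 0.9] op -0.0
tilt 63.1 az 11.6 toolcoords: up [ 0.892  0.007 -0.452] x [0.441 0.205 0.874] y [ 0.099 -0.979  0.18 ]
shift m [ 0.0162 -0.0055 -0.0128] len 21 rows 0.5
(412.0, -105.0, 180.0) 1 q [-0.47, 0.63, 2.47, 2.45, 1.07, -1.55] err 0.0 0.0 maxdq/row 0.07
```

View pics/scene2c.png

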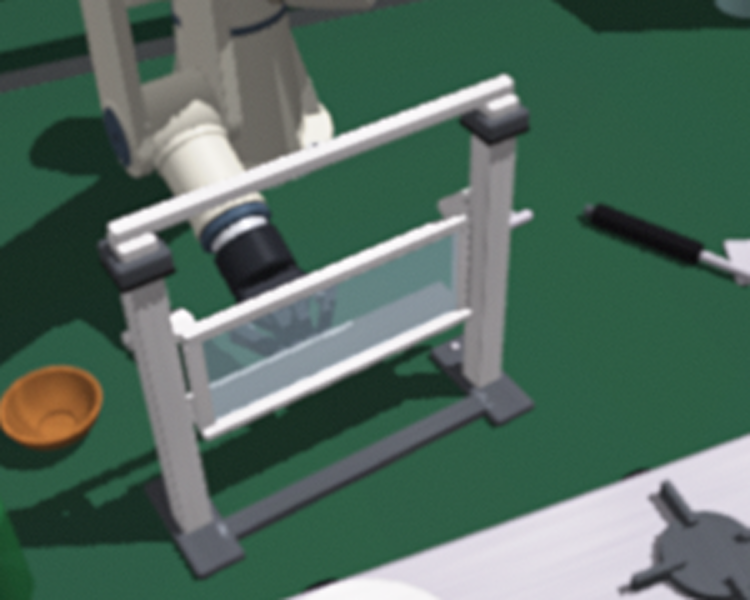

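View pics/top2c.png

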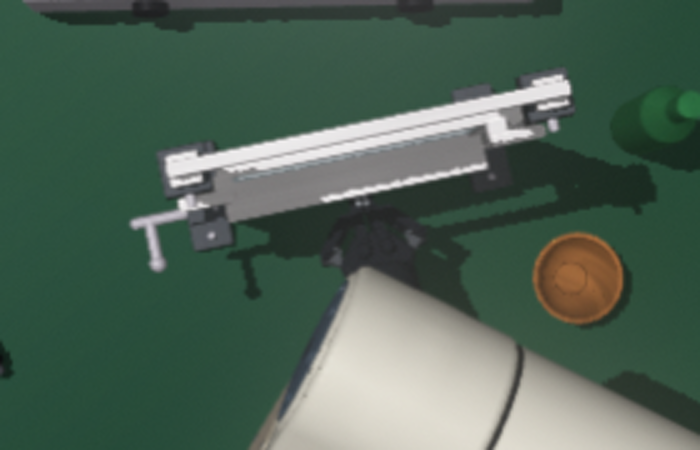

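{"op": "apply_moves", "data": {"motion": "-1 0 0 0 0;-1 0.004 0 -0.002 0;-1 0.009 0 -0.005 0;-1 0.013 0 -0.007 0;-1 0.018 0 -0.009 0;-1 0.022 0 -0.011 0;-1 0.027 0 -0.014 0"}}

```text
clock: 16.53
eef_pos: [413.3, -109.4, 189.4]
tcp_rot: [3.131, -1.096, 0.214]
contact_force: [0.2, -1.2, -3.5]
opening: 0.004
```

```bash
python3 st.py
```

```text
t 16.53 q [-0.489, 0.596, 2.465, 2.422, 1.035, -1.517] p [413.3, -109.4, 189.4] F [0.2, -1.2, -3.5] op 0.0
tilt 62.8 az 11.6 toolcoords: up [ 0.889  0.005 -0.457] x [0.447 0.203 0.871] y [ 0.097 -0.979  0.179]
```

{"op": "apply_moves", "data": {"motion": "-1 0.005 0 -0.003 0;-1 0.01 0 -0.005 0;-1 0.015 0 -0.008 0;-1 0.02 0 -0.01 0;-1 0.025 0 -0.013 0;-1 0.03 0 -0.015 0;-1 0.035 0 -0.018 0;-1 0.04 0 -0.02 0;-1 0.042 0 -0.022 0"}}

```text
clock: 17.28
eef_pos: [413.2, -109.1, 237.4]
tcp_rot: [3.129, -1.098, 0.217]
contact_force: [1.4, -0.3, -3.2]
opening: 0.002
```

```bash
python3 st.py
python3 - <<'E'
from rig import grab_frame,spotter
import cv2
for c in ["scene","top"]:
    f=grab_frame(c); im=f["img"][:,:,::-1]
    cut=im[120:360,160:460] if c=="scene" else im[170:350,200:480]
    cv2.imwrite(f"pics/{c}3c.png",cv2.resize(cut,None,fx=2.5,fy=2.5,interpolation=cv2.INTER_CUBIC))
    for n in ["shutter","horn"]: print(c,n,[( [round(float(v)) for v in d["point"]],round(d["conf"],2)) for d in spotter.place_of(n,c)[:2]])
E
```

```text
t 17.28 q [-0.489, 0.437, 2.467, 2.349, 0.923, -1.388] p [413.2, -109.1, 237.4] F [1.4, -0.3, -3.2] op 0.0
tilt 62.9 az 11.6 toolcoords: up [ 0.89   0.006 -0.455] x [0.444 0.205 0.872] y [ 0.098 -0.979  0.18 ]
scene shutter [([546, -80, 186], 0.65)]
scene horn [([532, 98, 304], 0.63)]
top shutter [([544, -78, 175], 0.74)]
top horn [([538, 92, 312], 0.96), ([632, -436, -1], 0.26)]
```

View pics/scene3c.png

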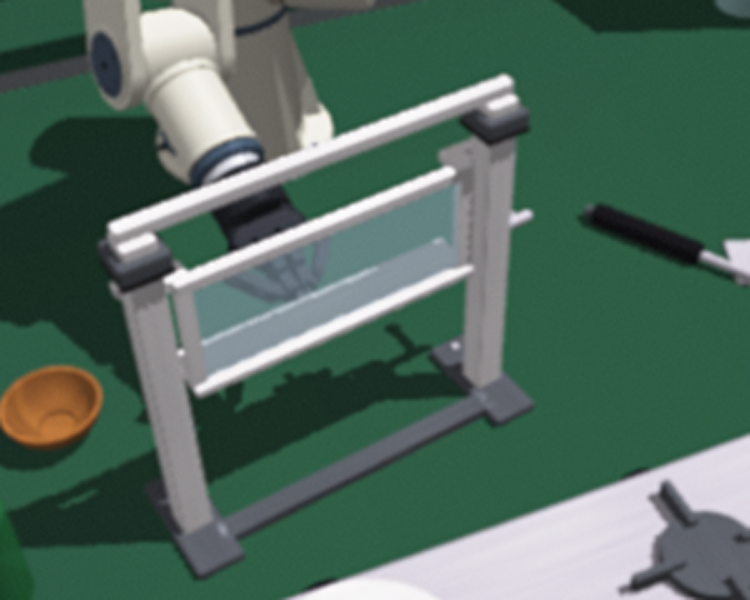

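{"op": "apply_moves", "data": {"motion": "-1 0.002 0 -0.001 0;-1 0.004 0 -0.002 0;-1 0.006 0 -0.003 0;-1 0.008 0 -0.004 0;-1 0.01 0 -0.005 0;-1 0.01 0 -0.005 0"}}

```text
clock: 18.08
eef_pos: [413.1, -109.0, 248.1]
tcp_rot: [3.13, -1.098, 0.216]
contact_force: [-1.5, 0.2, -2.5]
opening: -0.001
```

{"op": "apply_moves", "data": {"motion": "-1 0.001 0 -0.0005 0;-1 0.002 0 -0.001 0;-1 0.003 0 -0.0015 0;-1 0.003 0 -0.0015 0"}}

```text
clock: 18.42
eef_pos: [413.1, -109.0, 251.2]
tcp_rot: [3.131, -1.097, 0.215]
contact_force: [-1.5, 0.9, -2.4]
opening: -0.002
```

{"op": "apply_moves", "data": {"motion": "-1 0.001 0 -0.0005 0;-1 0.002 0 -0.001 0;-1 0.0026 0 -0.0014 0"}}

```text
clock: 18.67
eef_pos: [413.0, -109.0, 254.0]
tcp_rot: [3.131, -1.097, 0.215]
contact_force: [-1.8, 0.1, -2.6]
opening: -0.001
```

{"op": "apply_moves", "data": {"motion": "-1 0.001 0 -0.0005 0;-1 0.0018 0 -0.0009 0;-1 0.0018 0 -0.0009 0"}}

```text
clock: 18.92
eef_pos: [413.1, -109.0, 256.2]
tcp_rot: [3.13, -1.097, 0.215]
contact_force: [-2.8, -0.3, -1.4]
opening: 0.001
```

{"op": "apply_moves", "data": {"motion": "-1 0.001 0 -0.0005 0;-1 0.0018 0 -0.0009 0;-1 0.0018 0 -0.0009 0"}}

```text
clock: 19.17
eef_pos: [413.1, -109.0, 258.2]
tcp_rot: [3.13, -1.097, 0.215]
contact_force: [-2.3, -0.1, -2.4]
opening: -0.003
```

{"op": "apply_moves", "data": {"motion": "-1 0.001 0 -0.0005 0;-1 0.0018 0 -0.0009 0;-1 0.0018 0 -0.0009 0"}}

```text
clock: 19.42
eef_pos: [413.1, -109.0, 260.2]
tcp_rot: [3.131, -1.097, 0.215]
contact_force: [-2.4, -1.0, -3.3]
opening: -0.003
```

{"op": "apply_moves", "data": {"motion": "-1 0.001 0 -0.0005 0;-1 0.0018 0 -0.0009 0;-1 0.0018 0 -0.0009 0"}}

```text
clock: 19.67
eef_pos: [413.1, -109.0, 262.2]
tcp_rot: [3.131, -1.097, 0.215]
contact_force: [-3.9, -1.3, -2.0]
opening: -0.001
```

{"op": "apply_moves", "data": {"motion": "-1 0.001 0 -0.0005 0;-1 0.0014 0 -0.0007 0;-1 0.0014 0 -0.0007 0"}}

```text
clock: 19.92
eef_pos: [413.2, -109.0, 263.7]
tcp_rot: [3.131, -1.097, 0.215]
contact_force: [-2.8, 0.7, -2.5]
opening: -0.0
```

{"op": "apply_moves", "data": {"motion": "-1 0.001 0 -0.0005 0;-1 0.0018 0 -0.0009 0;-1 0.0018 0 -0.0009 0"}}

```text
clock: 20.17
eef_pos: [413.2, -109.0, 265.8]
tcp_rot: [3.13, -1.097, 0.215]
contact_force: [-3.3, -2.0, -2.3]
opening: -0.002
```

{"op": "apply_moves", "data": {"motion": "-1 0.001 0 -0.0005 0;-1 0.0014 0 -0.0007 0;-1 0.0014 0 -0.0007 0"}}

```text
clock: 20.42
eef_pos: [413.0, -108.9, 266.8]
tcp_rot: [3.131, -1.095, 0.215]
contact_force: [1.0, 0.4, -10.4]
opening: 0.001
```

{"op": "apply_moves", "data": {"motion": "-1 0.0006 0 -0.0003 0;-1 0.0006 0 -0.0003 0;-1 0.0006 0 -0.0003 0"}}

```text
clock: 20.67
eef_pos: [412.9, -108.9, 267.2]
tcp_rot: [3.132, -1.095, 0.214]
contact_force: [2.1, -1.8, -17.7]
opening: 0.003
```

{"op": "apply_moves", "data": {"motion": "-1 -0.0001 0 0 0;-1 -0.0001 0 0 0;-1 -0.0001 0 0 0;-1 -0.0001 0 0 0"}}

```text
clock: 21.0
eef_pos: [412.8, -108.9, 267.2]
tcp_rot: [3.132, -1.095, 0.214]
contact_force: [2.8, -1.6, -20.2]
opening: 0.003
```

{"op": "apply_moves", "data": {"motion": "-1 0 0 0 0;-1 0 0 0 0;-1 0 0 0 0;-1 0 0 0 0;-1 0 0 0 0"}}

```text
clock: 21.42
eef_pos: [412.9, -108.9, 267.3]
tcp_rot: [3.131, -1.095, 0.214]
contact_force: [2.1, -2.7, -24.9]
opening: 0.001
```

{"op": "apply_moves", "data": {"motion": "-1 -0.0018 0 0.0009 0"}}

```text
clock: 21.5
eef_pos: [413.1, -108.9, 266.2]
tcp_rot: [3.131, -1.099, 0.215]
contact_force: [-10.7, -3.4, -6.2]
opening: 0.0
```

{"op": "apply_moves", "data": {"motion": "-1 0 0 0 0"}}

```text
clock: 21.58
eef_pos: [413.0, -108.9, 266.2]
tcp_rot: [3.131, -1.1, 0.215]
contact_force: [-7.8, -2.3, -10.3]
opening: -0.003
```

{"op": "apply_moves", "data": {"motion": "-1 0 0 0 0;-1 0 0 0 0"}}

```text
clock: 21.75
eef_pos: [413.0, -108.9, 266.3]
tcp_rot: [3.131, -1.1, 0.215]
contact_force: [-6.0, -3.5, -12.8]
opening: 0.002
```

{"op": "apply_moves", "data": {"motion": "-1 0 0 0 0;-1 0 0 0 0"}}

```text
clock: 21.92
eef_pos: [413.0, -108.9, 266.3]
tcp_rot: [3.131, -1.1, 0.215]
contact_force: [-6.4, -3.0, -12.8]
opening: 0.001
```

{"op": "apply_moves", "data": {"motion": "-1 0.0003 0 -0.0001 0;-1 0.0003 0 -0.0001 0;-1 0.0003 0 -0.0001 0"}}

```text
clock: 22.17
eef_pos: [413.0, -108.9, 266.5]
tcp_rot: [3.131, -1.099, 0.215]
contact_force: [-5.3, -3.9, -14.9]
opening: 0.002
```

{"op": "apply_moves", "data": {"motion": "-1 0 0 0 0;-1 0 0 0 0;-1 0 0 0 0"}}

```text
clock: 22.42
eef_pos: [413.0, -108.9, 266.5]
tcp_rot: [3.131, -1.099, 0.215]
contact_force: [-5.9, -3.9, -15.5]
opening: 0.001
```

{"op": "apply_moves", "data": {"motion": "-1 0 0 0 0;-1 0 0 0 0;-1 0 0 0 0"}}

```text
clock: 22.67
eef_pos: [413.0, -108.9, 266.4]
tcp_rot: [3.131, -1.099, 0.215]
contact_force: [-5.0, -2.5, -15.6]
opening: 0.004
```

{"op": "apply_moves", "data": {"motion": "-1 0 0 0 0;-1 0 0 0 0;-1 0 0 0 0"}}

```text
clock: 22.92
eef_pos: [413.0, -108.9, 266.4]
tcp_rot: [3.131, -1.099, 0.215]
contact_force: [-5.7, -2.8, -14.4]
opening: -0.002
```

{"op": "apply_moves", "data": {"motion": "-1 -0.001 0 0.0005 0;-1 -0.002 0 0.001 0;-1 -0.004 0 0.002 0;-1 -0.009 0 0.0045 0;-1 -0.018 0 0.009 0;-1 -0.018 0 0.009 0"}}

```text
clock: 23.42
eef_pos: [414.3, -109.4, 246.5]
tcp_rot: [3.128, -1.103, 0.218]
contact_force: [-0.5, 0.9, -0.1]
opening: 0.004
```

```bash
python3 st.py
python3 - <<'E'
from rig import grab_frame,spotter
import cv2
for c in ["scene","top"]:
    f=grab_frame(c); im=f["img"][:,:,::-1]
    cut=im[120:360,160:460] if c=="scene" else im[170:350,200:480]
    cv2.imwrite(f"pics/{c}4c.png",cv2.resize(cut,None,fx=2.5,fy=2.5,interpolation=cv2.INTER_CUBIC))
    for n in ["shutter","horn","stay_bolt","bolt_home"]: print(c,n,[( [round(float(v)) for v in d["point"]],round(d["conf"],2)) for d in spotter.place_of(n,c)[:2]])
E
```

```text
t 23.42 q [-0.489, 0.41, 2.464, 2.334, 0.906, -1.362] p [414.3, -109.4, 246.5] F [-0.5, 0.9, -0.1] op 0.0
tilt 63.2 az 11.6 toolcoords: up [ 0.893  0.006 -0.451] x [0.44  0.204 0.874] y [ 0.097 -0.979  0.18 ]
scene shutter [([549, -82, 210], 0.72)]
scene horn [([534, 94, 333], 0.95)]
scene stay_bolt [([476, 142, 185], 0.42)]
scene bolt_home [([633, -437, 2], 0.19)]
top shutter [([548, -80, 203], 0.67)]
top horn [([536, 96, 340], 0.79)]
top stay_bolt [([482, 144, 183], 0.49)]
top bolt_home [([480, 113, 185], 0.62)]
```

View pics/scene4c.png

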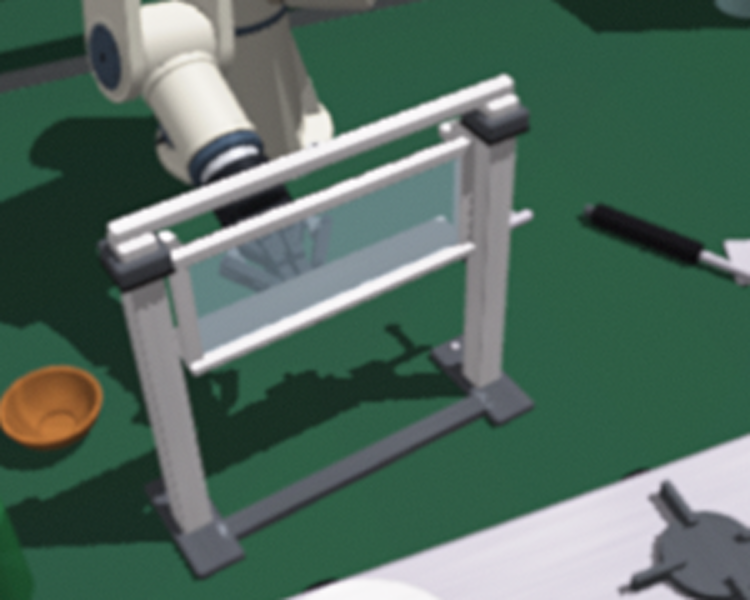

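View pics/top4c.png

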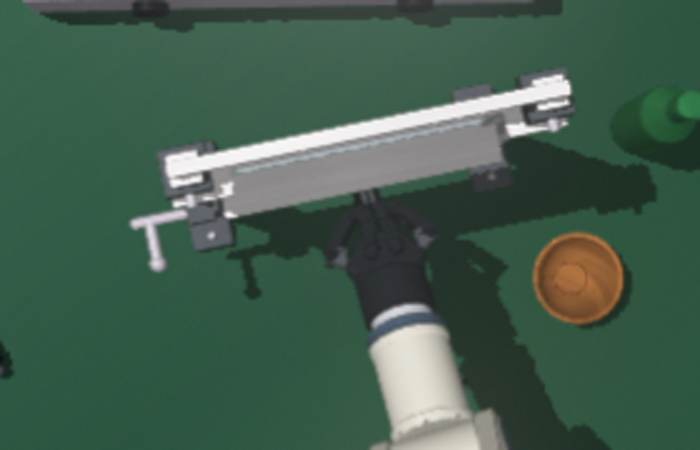

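```bash
python3 go.py 340 -125 250
python3 - <<'E'
from st import *
from plan import *
s=r.sense()
for mid in ([(340,-125,250),(300,150,257)],[(340,-125,255),(330,-20,300),(310,150,300),(310,152,257)],[(340,-125,330),(310,150,330),(310,150,257)]):
    print();path(s["qpos"],mid+[(331,157,257),(337,115,257)])
E
```

```text
t 23.92 q [-0.489, 0.408, 2.466, 2.332, 0.901, -1.36] p [413.1, -109.1, 246.2] F [0.0, 0.2, 1.1] op -0.0
tilt 62.9 az 11.6 toolcoords: up [ 0.89   0.005 -0.455] x [0.445 0.204 0.872] y [ 0.097 -0.979  0.179]
shift m [-0.0307  0.0006 -0.0683] len 75 rows 1.8
(340.0, -125.0, 250.0) 3 q [-0.68, 0.37, 2.57, 2.17, 0.98, -1.39] err 0.0 0.0 maxdq/row 0.07

(340, -125, 250) 3 q [-0.68, 0.37, 2.57, 2.17, 0.98, -1.39] err 0.0 0.0 maxdq/row 0.07
(300, 150, 257) 10 q [0.66, 0.33, 2.66, 3.64, 0.97, -1.65] err 7.8 0.013 maxdq/row 0.17
(331, 157, 257) 2 q [0.6, 0.33, 2.62, 3.59, 0.92, -1.67] err 0.0 0.0 maxdq/row 0.03
(337, 115, 257) 2 q [0.42, 0.33, 2.65, 3.38, 0.94, -1.62] err 0.0 0.0 maxdq/row 0.11

(340, -125, 255) 3 q [-0.68, 0.35, 2.57, 2.15, 0.97, -1.37] err 0.0 0.0 maxdq/row 0.07
(330, -20, 300) 4 q [-0.27, 0.11, 2.65, 2.53, 0.77, -1.34] err 0.0 0.0 maxdq/row 0.12
(310, 150, 300) 6 q [0.63, 0.13, 2.63, 3.71, 0.76, -1.81] err 0.0 0.0 maxdq/row 0.22
(310, 152, 257) 2 q [0.64, 0.33, 2.65, 3.62, 0.96, -1.66] err 0.0 0.0 maxdq/row 0.1
(331, 157, 257) 1 q [0.6, 0.33, 2.62, 3.59, 0.92, -1.67] err 0.0 0.0 maxdq/row 0.04
(337, 115, 257) 2 q [0.42, 0.33, 2.65, 3.38, 0.94, -1.62] err 0.0 0.0 maxdq/row 0.11

(340, -125, 330) 4 q [-0.68, 0.07, 2.52, 1.92, 0.82, -1.0] err 0.0 0.0 maxdq/row 0.13
(310, 150, 330) 10 q [0.63, -0.0, 2.61, 3.82, 0.64, -1.95] err 0.0 0.0 maxdq/row 0.26
(310, 150, 257) 3 q [0.63, 0.33, 2.66, 3.61, 0.96, -1.66] err 0.0 0.0 maxdq/row 0.12
(331, 157, 257) 1 q [0.6, 0.33, 2.62, 3.59, 0.92, -1.67] err 0.0 0.0 maxdq/row 0.04
(337, 115, 257) 2 q [0.42, 0.33, 2.65, 3.38, 0.94, -1.62] err 0.0 0.0 maxdq/row 0.11
```

Run:
```python
from st import *
from plan import *
s=r.sense()
a=path(s["qpos"],[(345,-123,246),(345,-123,345),(345,20,345),(337,160,345),(337,160,258),(337+5.5,160-35,258),(337+10.7,160-62,258)])
```

```text
(345, -123, 246) 3 q [-0.66, 0.39, 2.56, 2.19, 0.98, -1.4] err 0.0 0.0 maxdq/row 0.06
(345, -123, 345) 4 q [-0.66, 0.03, 2.51, 1.88, 0.79, -0.92] err 0.0 0.0 maxdq/row 0.13
(345, 20, 345) 5 q [-0.05, -0.07, 2.6, 2.67, 0.52, -1.28] err 0.0 0.0 maxdq/row 0.23
(337, 160, 345) 5 q [0.6, -0.01, 2.54, 3.83, 0.57, -2.0] err 0.0 0.0 maxdq/row 0.27
(337, 160, 258) 3 q [0.6, 0.33, 2.6, 3.59, 0.91, -1.68] err 0.0 0.0 maxdq/row 0.13
(342.5, 125, 258) 2 q [0.45, 0.33, 2.63, 3.42, 0.92, -1.63] err 0.0 0.0 maxdq/row 0.09
(347.7, 98, 258) 1 q [0.33, 0.33, 2.64, 3.28, 0.92, -1.6] err 0.0 0.0 maxdq/row 0.14
```

{"op": "apply_moves", "data": {"motion": "-1 -0.014 0 -0.032 0;-1 -0.028 0 -0.062 0;-1 -0.028 0 -0.062 0"}}

```text
clock: 24.17
eef_pos: [342.4, -122.5, 248.9]
tcp_rot: [3.136, -1.094, 0.208]
contact_force: [-0.4, 1.0, -0.5]
opening: 0.001
```

```bash
python3 go.py 345 -123 345
```

```text
t 24.17 q [-0.67, 0.374, 2.569, 2.175, 0.974, -1.39] p [342.4, -122.5, 248.9] F [-0.4, 1.0, -0.5] op 0.0
tilt 62.7 az 11.6 toolcoords: up [ 0.889  0.002 -0.459] x [0.449 0.202 0.87 ] y [ 0.095 -0.979  0.178]
shift m [ 0.0865  0.0012 -0.0419] len 96 rows 2.3
(345.0, -123.0, 345.0) 4 q [-0.66, 0.03, 2.5, 1.88, 0.78, -0.91] err 0.0 0.0 maxdq/row 0.13
```

{"op": "apply_moves", "data": {"motion": "-1 0.029 0 -0.014 0;-1 0.058 0 -0.028 0;-1 0.087 0.001 -0.042 0;-1 0.09 -0.027 -0.037 0;-1 0.093 -0.055 -0.032 0;-1 0.096 -0.083 -0.026 0;-1 0.099 -0.111 -0.021 0;-1 0.101 -0.139 -0.016 0;-1 0.103 -0.167 -0.012 0;-1 0.105 -0.195 -0.009 0;-1 0.107 -0.223 -0.005 0;-1 0.108 -0.25 -0.002 0;-1 0.11 -0.278 0.002 0;-1 0.11 -0.278 0.002 0;-1 0.11 -0.278 0.002 0"}}

```text
clock: 25.42
eef_pos: [340.4, 162.4, 345.2]
tcp_rot: [3.132, -1.098, 0.215]
contact_force: [0.1, -0.7, 0.2]
opening: -0.001
```

```bash
python3 go.py 337 160 258
```

```text
t 25.42 q [0.593, 0.001, 2.535, 3.822, 0.567, -1.99] p [340.4, 162.4, 345.2] F [0.1, -0.7, 0.2] op -0.0
tilt 62.9 az 11.7 toolcoords: up [ 0.89   0.005 -0.456] x [0.445 0.205 0.872] y [ 0.097 -0.979  0.18 ]
shift m [-0.0794  0.0013  0.0363] len 87 rows 2.1
(337.0, 160.0, 258.0) 3 q [0.6, 0.33, 2.6, 3.59, 0.91, -1.68] err 0.0 0.0 maxdq/row 0.13
```

{"op": "apply_moves", "data": {"motion": "-1 -0.02 0 0.009 0;-1 -0.04 0 0.018 0;-1 -0.06 0.001 0.027 0;-1 -0.079 0.001 0.036 0;-1 -0.079 0.001 0.036 0;-1 -0.079 0.001 0.036 0"}}

```text
clock: 25.92
eef_pos: [336.8, 157.9, 257.0]
tcp_rot: [3.126, -1.093, 0.219]
contact_force: [-0.5, -0.1, 0.3]
opening: 0.001
```

```bash
python3 st.py
python3 - <<'E'
from rig import grab_frame,spotter
import cv2
for c in ["scene","top"]:
    f=grab_frame(c); im=f["img"][:,:,::-1]
    cut=im[120:360,160:460] if c=="scene" else im[170:350,200:480]
    cv2.imwrite(f"pics/{c}5c.png",cv2.resize(cut,None,fx=2.5,fy=2.5,interpolation=cv2.INTER_CUBIC))
    for n in ["shutter","horn","stay_bolt","bolt_home"]: print(c,n,[( [round(float(v)) for v in d["point"]],round(d["conf"],2)) for d in spotter.place_of(n,c)[:2]])
E
```

```text
t 25.92 q [0.587, 0.334, 2.605, 3.579, 0.907, -1.675] p [336.8, 157.9, 257.0] F [-0.5, -0.1, 0.3] op 0.0
tilt 62.6 az 11.6 toolcoords: up [ 0.888  0.007 -0.46 ] x [0.449 0.204 0.87 ] y [ 0.1   -0.979  0.178]
scene shutter [([549, -78, 213], 0.95)]
scene horn [([592, -69, -3], 0.72), ([532, 98, 334], 0.66)]
scene stay_bolt [([479, 144, 188], 0.57), ([549, -79, 214], 0.23)]
scene bolt_home []
top shutter [([546, -78, 203], 0.87)]
top horn [([540, 95, 340], 0.72)]
top stay_bolt [([479, 142, 184], 0.57)]
top bolt_home [([483, 113, 182], 0.6)]
```

View pics/scene5c.png

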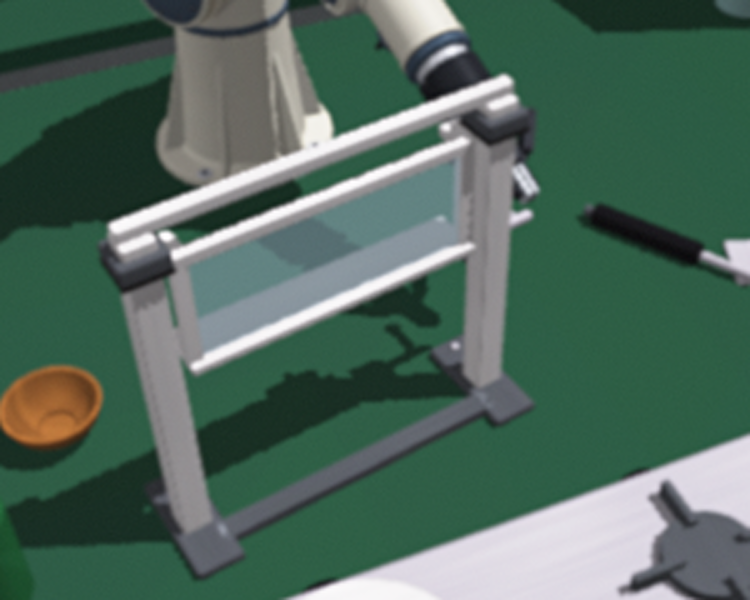

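View pics/top5c.png

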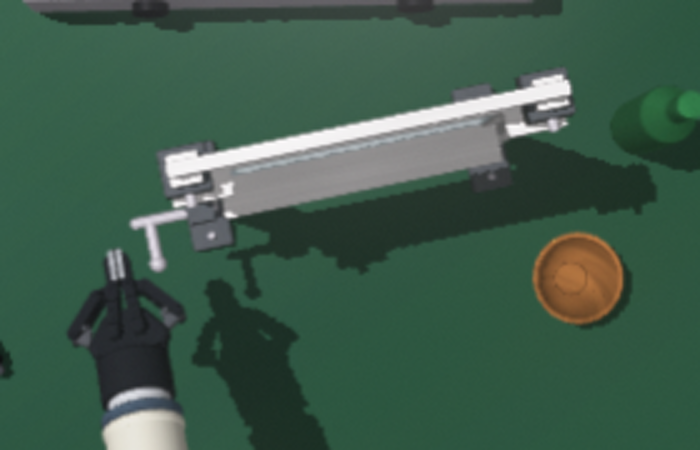

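{"op": "apply_moves", "data": {"motion": "-1 0 0.005 0 0;-1 0 0.01 0 0;-1 0 0.015 0 0;-1 -0.0005 0.02 -0.0005 0;-1 -0.0005 0.024 -0.0005 0;-1 -0.0005 0.028 -0.0007 0;-1 -0.0007 0.032 -0.0008 0;-1 -0.0008 0.036 -0.001 0;-1 -0.0008 0.036 -0.001 0"}}

```text
clock: 27.17
eef_pos: [343.2, 121.9, 258.1]
tcp_rot: [3.131, -1.097, 0.214]
contact_force: [0.2, 1.6, 0.1]
opening: 0.001
```

```bash
python3 st.py
python3 - <<'E'
from rig import grab_frame,spotter
import cv2
for c in ["top"]:
    f=grab_frame(c); im=f["img"][:,:,::-1]
    cut=im[230:310,220:320]
    cv2.imwrite(f"pics/{c}6c.png",cv2.resize(cut,None,fx=6,fy=6,interpolation=cv2.INTER_CUBIC))
    for n in ["stay_bolt","bolt_home"]: print(c,n,[( [round(float(v)) for v in d["point"]],round(d["conf"],2)) for d in spotter.place_of(n,c)[:2]])
E
```

```text
t 27.17 q [0.431, 0.327, 2.629, 3.399, 0.918, -1.629] p [343.2, 121.9, 258.1] F [0.2, 1.6, 0.1] op 0.0
tilt 62.9 az 11.6 toolcoords: up [ 0.89   0.005 -0.456] x [0.446 0.203 0.872] y [ 0.097 -0.979  0.178]
top stay_bolt [([480, 125, 184], 0.69)]
top bolt_home [([485, 113, 183], 0.73)]
```

View pics/top6c.png

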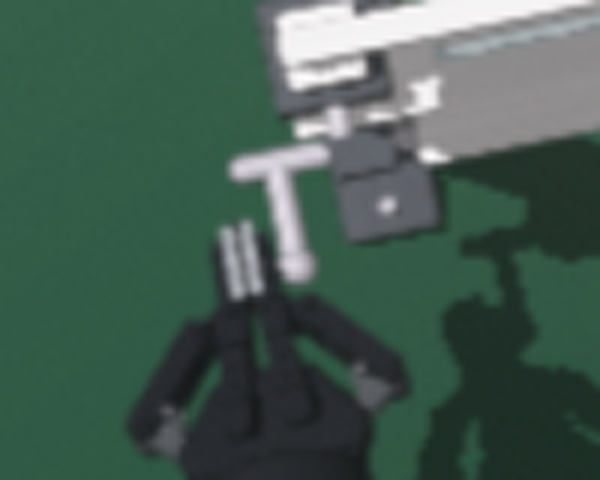

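{"op": "apply_moves", "data": {"motion": "-1 0 0.002 0 0;-1 0 0.004 0 0;-1 0 0.006 0 0;-1 0 0.008 0 0;-1 0 0.01 0 0;-1 0 0.01 0 0"}}

```text
clock: 27.82
eef_pos: [345.0, 112.4, 258.1]
tcp_rot: [3.131, -1.097, 0.215]
contact_force: [-0.6, 0.9, 0.6]
opening: 0.001
```

```bash
python3 st.py
python3 - <<'E'
from rig import grab_frame,spotter
grab_frame("top")
for n in ["stay_bolt","bolt_home"]: print(n,[( [round(float(v),1) for v in d["point"]],round(d["conf"],2)) for d in spotter.place_of(n,"top")[:2]])
E
```

```text
t 27.82 q [0.387, 0.326, 2.634, 3.349, 0.919, -1.618] p [345.0, 112.4, 258.1] F [-0.6, 0.9, 0.6] op 0.0
tilt 62.8 az 11.6 toolcoords: up [ 0.89   0.005 -0.456] x [0.446 0.204 0.872] y [ 0.097 -0.979  0.179]
stay_bolt [([483.3, 118.5, 184.7], 0.68), ([544.5, -80.4, 200.3], 0.47)]
bolt_home [([482.4, 113.7, 186.4], 0.76)]
```

{"op": "apply_moves", "data": {"motion": "-1 0 0.001 0 0;-1 0 0.002 0 0;-1 0 0.002 0 0"}}

```text
clock: 28.22
eef_pos: [345.5, 110.7, 258.1]
tcp_rot: [3.131, -1.097, 0.215]
contact_force: [-1.7, 2.0, -0.4]
opening: 0.006
```

{"op": "apply_moves", "data": {"motion": "-1 0 0.001 0 0;-1 0 0.0015 0 0;-1 0 0.0015 0 0"}}

```text
clock: 28.47
eef_pos: [345.8, 109.3, 258.1]
tcp_rot: [3.131, -1.097, 0.215]
contact_force: [-1.1, 1.9, -0.6]
opening: -0.003
```

{"op": "apply_moves", "data": {"motion": "-1 0 0.001 0 0;-1 0 0.001 0 0"}}

```text
clock: 28.63
eef_pos: [346.0, 108.2, 258.2]
tcp_rot: [3.131, -1.097, 0.215]
contact_force: [-1.3, 2.4, 0.4]
opening: 0.0
```

{"op": "apply_moves", "data": {"motion": "-1 0 0.001 0 0;-1 0 0.001 0 0"}}

```text
clock: 28.8
eef_pos: [346.2, 107.3, 258.2]
tcp_rot: [3.131, -1.097, 0.215]
contact_force: [-1.8, 1.2, 0.4]
opening: 0.002
```

{"op": "apply_moves", "data": {"motion": "-1 0 0.001 0 0;-1 0 0.001 0 0"}}

```text
clock: 28.97
eef_pos: [346.3, 106.6, 258.2]
tcp_rot: [3.13, -1.097, 0.217]
contact_force: [-4.6, 6.3, -0.5]
opening: -0.001
```

{"op": "apply_moves", "data": {"motion": "-1 0 0.001 0 0;-1 0 0.001 0 0"}}

```text
clock: 29.13
eef_pos: [346.4, 106.1, 258.1]
tcp_rot: [3.13, -1.097, 0.22]
contact_force: [-5.7, 10.4, -0.9]
opening: -0.004
```

{"op": "apply_moves", "data": {"motion": "-1 0 0 0 0"}}

```text
clock: 29.22
eef_pos: [346.4, 106.1, 258.1]
tcp_rot: [3.13, -1.097, 0.22]
contact_force: [-4.9, 10.1, 0.0]
opening: -0.004
```

{"op": "apply_moves", "data": {"motion": "-1 0 -0.002 0 0;-1 0 -0.006 0 0;-1 0 -0.014 0 0;-1 0 -0.03 0 0;-1 0 -0.05 0 0;-1 0 -0.05 0 0"}}

```text
clock: 29.72
eef_pos: [336.5, 156.9, 258.2]
tcp_rot: [3.132, -1.099, 0.216]
contact_force: [-0.3, 0.8, 0.5]
opening: -0.001
```

```bash
python3 st.py
python3 - <<'E'
from rig import grab_frame,spotter
import cv2
for c in ["scene","top"]:
    f=grab_frame(c); im=f["img"][:,:,::-1]
    cut=im[120:360,160:460] if c=="scene" else im[230:310,220:320]
    k=2.5 if c=="scene" else 6
    cv2.imwrite(f"pics/{c}7c.png",cv2.resize(cut,None,fx=k,fy=k,interpolation=cv2.INTER_CUBIC))
    for n in ["shutter","horn","stay_bolt","bolt_home"]: print(c,n,[( [round(float(v),1) for v in d["point"]],round(d["conf"],2)) for d in spotter.place_of(n,c)[:2]])
E
```

```text
t 29.72 q [0.582, 0.332, 2.607, 3.568, 0.912, -1.669] p [336.5, 156.9, 258.2] F [-0.3, 0.8, 0.5] op -0.0
tilt 63.0 az 11.8 toolcoords: up [ 0.891  0.004 -0.455] x [0.444 0.206 0.872] y [ 0.098 -0.978  0.182]
scene shutter [([548.3, -78.8, 213.4], 0.57)]
scene horn [([529.6, 97.4, 337.6], 0.89)]
scene stay_bolt []
scene bolt_home []
top shutter [([546.4, -77.7, 201.1], 0.84)]
top horn [([538.1, 93.4, 339.5], 0.95)]
top stay_bolt [([485.9, 113.1, 185.0], 0.71)]
top bolt_home [([483.6, 114.4, 186.2], 0.9)]
```

View pics/top7c.png

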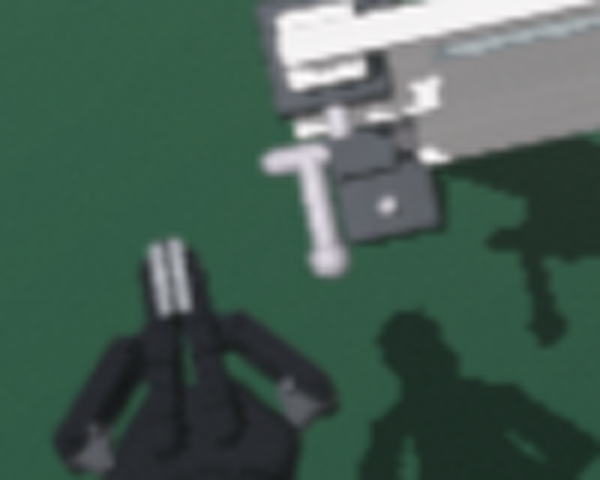

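View pics/scene7c.png

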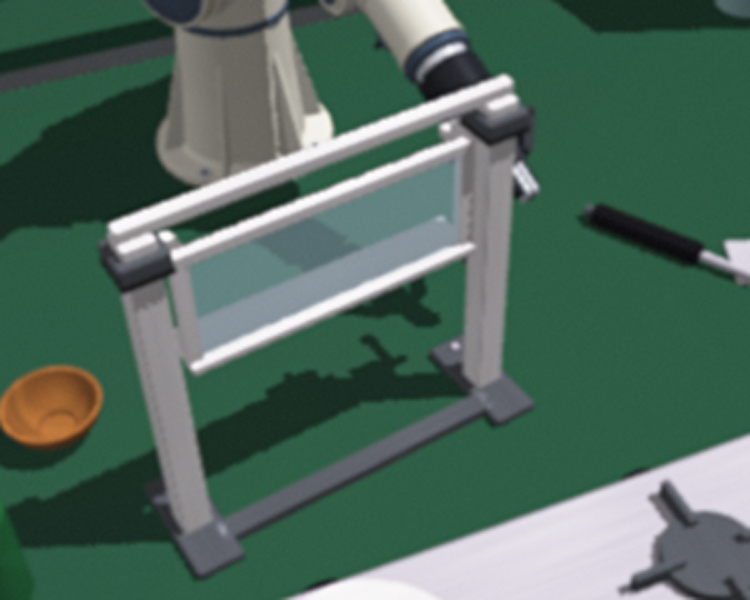

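{"op": "apply_moves", "data": {"motion": "-1 0.02 -0.01 -0.01 0;-1 0.045 -0.02 -0.023 0;-1 0.07 -0.03 -0.036 0;-1 0.1 -0.04 -0.051 0;-1 0.13 -0.05 -0.066 0;-1 0.16 -0.06 -0.082 0;-1 0.18 -0.06 -0.092 0;-1 0.18 -0.06 -0.092 0;-1 0.18 -0.06 -0.092 0;-1 0.18 -0.06 -0.092 0;-1 0.18 -0.06 -0.092 0"}}

```text
clock: 31.13
eef_pos: [334.0, 203.6, 434.3]
tcp_rot: [-3.136, -1.123, 0.215]
contact_force: [0.6, -1.1, 0.5]
opening: 0.001
```

```bash
python3 st.py
python3 - <<'E'
from rig import grab_frame,spotter
import cv2
for c in ["scene","top"]:
    f=grab_frame(c); im=f["img"][:,:,::-1]; cv2.imwrite(f"pics/{c}8.png",im)
    for n in ["shutter","horn","stay_bolt","bolt_home","bowl","bottle","lighter","turner","screen_frame"]: print(c,n,[( [round(float(v),1) for v in d["point"]],round(d["conf"],2)) for d in spotter.place_of(n,c)[:1]])
E
```

```text
t 31.13 q [0.737, -0.192, 2.408, 4.437, 0.48, -2.59] p [334.0, 203.6, 434.3] F [0.6, -1.1, 0.5] op 0.0
tilt 64.3 az 12.7 toolcoords: up [ 0.901 -0.002 -0.433] x [0.423 0.219 0.879] y [ 0.093 -0.976  0.198]
scene shutter [([549.8, -80.1, 215.3], 0.57)]
scene horn [([535.9, 95.5, 334.5], 0.93)]
scene stay_bolt [([632.8, -434.1, -1.0], 0.55)]
scene bolt_home []
scene bowl [([448.3, -344.9, -1.4], 0.84)]
scene bottle [([634.9, -435.9, 1.0], 0.7)]
scene lighter [([417.0, 396.7, 0.4], 0.59)]
scene turner [([626.5, 456.2, 2.4], 0.64)]
scene screen_frame [([590.6, -68.4, -3.8], 0.74)]
top shutter [([545.7, -81.5, 203.4], 0.65)]
top horn [([536.4, 90.6, 337.0], 0.79)]
top stay_bolt [([484.9, 110.4, 183.7], 0.67)]
top bolt_home [([482.9, 113.8, 184.0], 0.64)]
top bowl []
top bottle [([636.8, -436.8, 0.1], 0.96)]
top lighter [([421.5, 397.3, 4.0], 0.87)]
top turner [([628.1, 462.0, -1.0], 0.56)]
top screen_frame []
```

View pics/scene8.png

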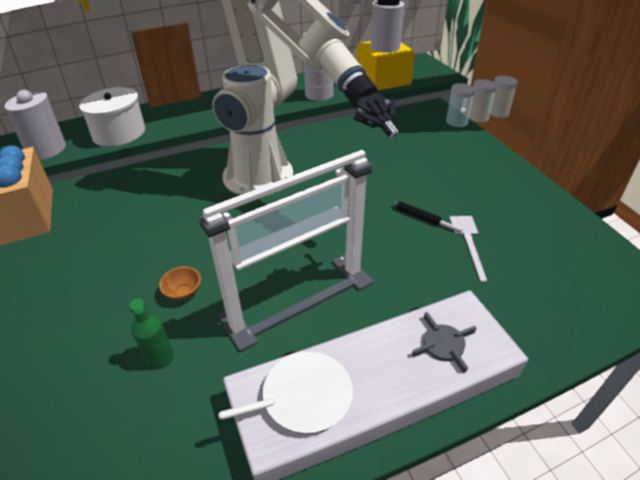

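{"op": "apply_moves", "data": {"motion": "-1 -0.015 0.01 0.008 0;-1 -0.03 0.02 0.015 0;-1 -0.03 0.02 0.015 0;-1 -0.03 0.02 0.015 0"}}

```text
clock: 32.47
eef_pos: [339.4, 184.4, 401.8]
tcp_rot: [-3.138, -1.124, 0.218]
contact_force: [-0.0, -0.0, -0.3]
opening: 0.002
```

```bash
python3 st.py; python3 -c "
from rig import r
print(r.sign_off())"
```

```text
t 32.47 q [0.664, -0.134, 2.462, 4.147, 0.476, -2.318] p [339.4, 184.4, 401.8] F [-0.0, -0.0, -0.3] op 0.0
tilt 64.4 az 12.7 toolcoords: up [ 0.902 -0.001 -0.432] x [0.422 0.219 0.88 ] y [ 0.093 -0.976  0.198]
the job is handed in; nothing more can be done
None
```

I raised the screen by its lip to the stop collars, pressed it home, and slid the stay bolt in under the lip. Then I took the hand away and handed the job in at 32.5 s. The press force went over the asked range for a moment (details below).

**Tilting the hand:** The moves only allow a twist about the tool's own axis, so I tilted the hand about 63° by working it against its reach limit, high up and clear of everything.

**Pressing home:** The final hold was steady at about 13–15.5 N upward, 14–17 N in total, for more than 0.5 s. My first press crept up by itself to a reading of 24.9 N upward, about 25.1 N in total. That is right at the 25 N limit and outside the 12–18 N range. I backed it off at once and then did the steady hold.

**Bolt:** I pushed it until it met a hard end, at about 10 N along the bolt and 12 N in total; sliding had taken about 2 N. In the top picture it travelled about 33 mm. The detector placed the ball within about 4 mm of its home point.

**Last checks:**
- **Screen:** it stayed up. The two cameras put the underside of the lip at about 203 mm and 215 mm, so they disagree by about 12 mm. Both are above the 190 mm top of the rod.
- **Bowl, bottle, lighter and turner:** all are within about 5 mm of where they were first measured, which is about the detector's accuracy.
- **Hand:** it is clear of everything and the force reads about zero.
- **Joint limits:** early on, joint 3 read 0.058 for a moment, just under its 0.06 limit.

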